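Put the wax warmer back together on the window sill

TASK

Put the wax warmer on the sill back together: first set the metal pot upright in the base so that both pegs come up through the holes of its foot plate and it sits fully home, without forcing it; then seat the thick white collar squarely in the pot's mouth, and last the knobbed lid squarely in the collar. Leave the finished stack standing and everything else on the sill where it is.

Things in the scene. Friction and masses are not known exactly. Their poses are not given: they have to be found in the camera images.
- warmer_base: Fixed round white plastic base, 132 mm across, 42 mm high, small dial on its front (-x). In its top a round pocket 110 mm across, flat floor 30 mm above the origin. Two steel pegs stand on the floor at y = +38 and -38 mm (base's y axis): 8 mm thick for 10 mm, then tapering to 3 mm at the tip, 46 mm above the origin. Origin: centre of the underside; z up.
- pot: Round aluminium pot, 58 mm across, 60 mm high, mouth 52 mm. Flat foot plate 26 (x) by 98 (y) by 6 mm, flush with the underside, juts out along y; an 11 mm hole in each end, at y = +38 and -38 mm. Fits either way round. Origin: centre of the underside; z up. Home, it is 30 mm above the base's origin, y along the base's y. Grip the upper half across x, so that the fingers clear the base's rim.
- collar: Thick round white plastic spacer collar, 24 mm high: lowest 6 mm a spigot 45 mm across, then a ring 60 mm across and 18 mm high; a 34 mm bore right through. Lies spigot down. Origin: centre of the spigot's underside; z up. In place, the spigot is in the pot's mouth and the ring rests on its rim: origin 54 mm above the pot's. Any yaw.
- lid: Round aluminium lid, 60 mm across: lowest 6 mm a spigot 27 mm across, disc from 6 to 12 mm, round black knob 18 to 20 mm thick from 12 to 32 mm. Origin: centre of the spigot's underside; z up. In place, the spigot is in the collar's bore and the disc rests on the collar: origin 18 mm above the collar's. Any yaw.
- ring_dish: Shallow white ceramic ring dish, 80 mm across, 18 mm high, a bystander. Origin: centre of the underside.
- pusher: Steel cuticle pusher lying on the sill, 130 mm long, 8 mm thick, a bystander. Origin: under its middle; x along its length.
- glass_file: Clear glass nail file lying on the sill, 140 x 14 x 4 mm, a bystander. Origin: under its middle; x along its length.
- bottle0: Small empty amber bottle with a black cap, 34 mm across, 78 mm high, a bystander. Origin: centre of the underside.
- bottle1: Second amber bottle of the same size, a bystander. Origin: centre of the underside.
- jar: Small white ceramic jar with a wooden cap, 56 mm across, 48 mm high, a bystander. Origin: centre of the underside.

How it is judged:
By the outcome, as a careful person would: the job done as asked, in the order asked, and still so for the second after the job is handed in, with the robot touching nothing.
It also fails if it takes over 72 s, if anything falls off the work surface, if the arm or the gripper's body presses on something with over 40 N, if the wrist force passes 120 N, or if a joint passes its speed limit or range.

ROBOT

A 7-joint arm with a two-finger parallel gripper is mounted at the origin on the work surface. World frame = base frame: x ahead of the robot, y to its left, z up, the work surface at z = 0. Lengths are in m, angles in degrees, forces in N, time in s.
With the tool pointing down it reaches from about 0.425 to 0.875 m from the base axis. Payload 4.7 kg.
Tool frame: the origin (TCP) lies midway between the tips of the shut fingers; the grasp point (between the pads) lies 19 mm behind it; z points along the fingers, y is the direction in which the jaws open and shut (so a half turn about z gives the same grasp; the last joint's range is limited). The gripper opens to 87 mm and grips with 3 to 60 N. Pads are 19 mm wide; open, the fingers measure 117 mm over their backs; the gripper's body (75 mm by 190 mm) begins 51 mm behind the grasp point.
Start: joints at [-68.807, 18.392, -4.016, 83.108, 1.295, 78.541, -3.26], TCP at [0.226, 0.609, 0.223] pointing down, gripper open.
Joint ranges: [-163.93, 163.93], [-17.29, 119.83], [-79.2, 71.16], [3.27, 140.29], [-89.18, 269.18], [5.43, 117.66], [-154.24, 154.24]. Speed limits (degrees/s): [147.25, 147.25, 180, 180, 180, 180, 180].

INTERFACE

Orientations are given as [roll, pitch, yaw] about the fixed x, y, z axes, in that order (R = Rz(yaw) Ry(pitch) Rx(roll)).
In Python, from cell import env gives the robot as it stands. The module is installed in compiled form; this text tells all that it offers.
- The arm moves only by the tool servo_tool, never from a script. Its argument "plan" is a list of rows, each a list of 3 entries, a list of its own where there are three numbers: the opening, from 0 (shut) to 1 (fully open), then the shift along the tool's x, y, z in cm, then the turn, a rotation vector about the tool's x, y, z in degrees. A call has 1 to 20 rows; each row shifts and turns the pose as measured when the row begins, along the tool's axes as they then stand; what a row does not reach is not made up. A row lasts 1/12 s, in which the tool goes at most 41.7 mm and 7.16 degrees, less where a joint would pass 70% of its speed; a pose out of reach is approached as far as the arm can. A call is refused whole if a number of a shift passes 4.17 or a number of a turn 7.16, either way. A call with a gripper value outside its range is refused whole. The fingers move at their own pace and stop on an object; "force" is the grip in N (left out, the last holds). Time passes only in rows, so rows that do not move let the fingers close. It gives the time, the measured TCP pose, the force and the opening at its end, in the units of the state.
- env.get_obs(): the state, without advancing time (a new reading comes with each control period).
- env.read_camera(name): name is "scene" or "side" or "wrist"; returns a dict with "image" (400x640x3 uint8, blue, green, red), "fx", "fy", "cx", "cy" (pixels), "rvec" (rotation vector, rad) and "tvec" (3), from world to camera coordinates, as OpenCV has them; the wrist camera has in their place "T_tool_cam" (4x4, takes a point from camera to tool coordinates, whose origin is the TCP and whose axes are the flange's). Camera axes: x right, y down, z forward; pixel columns grow to the right and rows downward; lengths in m; the calibration is good to about 2 mm. A picture is of the moment at which its call begins: read the wrist's pose just before it. There is no depth.
- env.sign_off(): hands the job in, once; it reports no verdict.
The state is a dict: "time_s": time; "qpos": joint angles; "joint_velocities": joint speeds; "effort": joint torques, N m; "tool_pos": TCP position; "tool_rot": TCP orientation; "force": force on the tool from outside, world axes, zero at the start; "wrist_torque": the same for the moment, N m; "grip_width": finger opening in m.
Only numpy, scipy, OpenCV 4.12 (cv2) and the standard library are available. Lean on these libraries where they do the work, as an engineer would, in place of code of your own. Each camera call takes 0.05 s, during which the arm holds its last target. There are 200 camera calls.

## Working session

There is one attempt and no reset: what is moved stays moved. The work goes in short steps, Python scripts to look and compute and a tool call to move; the robot and the scene stay as the last step left them, time stands still between calls to the robot, and variables do not carry over. Pictures are saved under pics/ and viewed, about 8 in all and at most 12, crops included, and the job is handed in when it is done.

Besides the shell and the picture viewer there is one more tool, called by a JSON object that holds its "op" and its "data". servo_tool: Moves the arm, as the interface text tells. Its arguments: {"type":"object","properties":{"plan":{"type":"array"},"force":{"type":"number"}},"required":["plan"]}

```bash
mkdir -p pics; cat > h.py <<'E'
from cell import env
import cv2, numpy as np
from scipy.spatial.transform import Rotation as R
def cam(name):
    o=env.get_obs(); c=env.read_camera(name)
    K=np.array([[c['fx'],0,c['cx']],[0,c['fy'],c['cy']],[0,0,1]])
    if name=='wrist':
        T=np.eye(4); T[:3,:3]=R.from_euler('xyz',o['tool_rot'],degrees=True).as_matrix(); T[:3,3]=o['tool_pos']
        W=T@np.array(c['T_tool_cam']); Rc=W[:3,:3].T; t=-Rc@W[:3,3]
    else:
        Rc=cv2.Rodrigues(np.array(c['rvec'],float))[0]; t=np.array(c['tvec'],float).ravel()
    return c['image'],K,Rc,t
def ray(px,K,Rc,t,z):
    d=Rc.T@np.linalg.inv(K)@np.array([px[0],px[1],1.]); C=-Rc.T@t
    return C+d*(z-C[2])/d[2]
def proj(p,K,Rc,t):
    q=K@(Rc@np.asarray(p,float)+t); return q[:2]/q[2]
E
python3 - <<'E'
from h import *
print(env.get_obs())
for n in ['scene','side','wrist']:
    im,K,Rc,t=cam(n); cv2.imwrite(f'pics/{n}0.png',im); np.savez(f'pics/{n}0.npz',K=K,R=Rc,t=t); print(n,K[0,0],-Rc.T@t, Rc[2])
E
```

```text
{'time_s': 0.0, 'qpos': array([-68.80609263,  18.43707048,  -4.01561053,  83.17396941,
         1.29668841,  78.53984568,  -3.26260803]), 'joint_velocities': array([ 0.0480537 ,  0.03315597, -0.02877114, -0.05063921,  0.03548477,
       -0.01749579, -0.02825873]), 'effort': array([ 1.11337145e-04, -4.91291070e+01, -4.03765664e-01, -3.12535071e+01,
       -6.38781628e-02,  4.37754253e-02,  1.75299974e-04]), 'tool_pos': array([0.22629208, 0.60876192, 0.22149224]), 'tool_rot': array([-1.79894450e+02,  7.32031772e-03,  1.59613632e+02]), 'force': array([-1.00791767, -0.55484286,  0.0271827 ]), 'wrist_torque': array([-0.04118923, -0.0679924 ,  0.00409172]), 'grip_width': 0.08707003883198759}
scene 475.4678359240213 [ 1.13122877 -0.57525339  0.9394148 ] [-0.47802614  0.4825305  -0.73393142]
side 363.9404707848586 [ 0.21357585 -0.49422571  0.50240073] [ 0.45452645  0.6618501  -0.59612092]
wrist 352.00903395857983 [0.15579084 0.63682178 0.38364266] [ 0.25579013 -0.0977554  -0.96177715]
```

View pics/scene0.png

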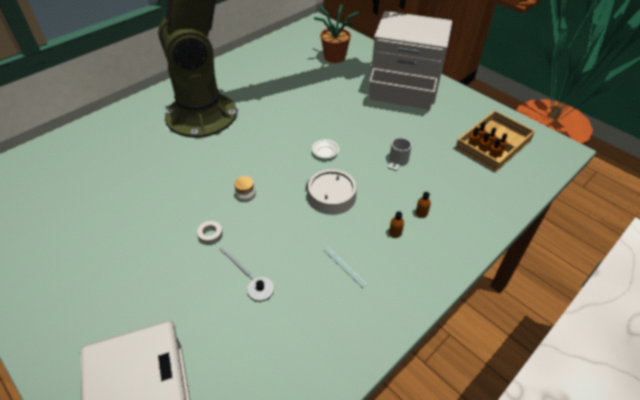

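View pics/side0.png

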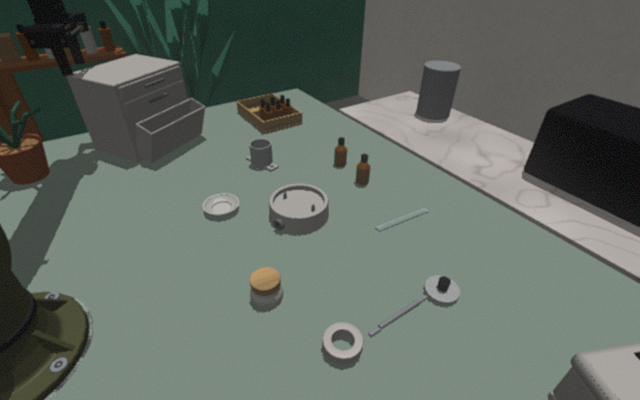

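The scene view shows the base at (332,190), pot (400,152), collar (209,232), lid (260,288) with the pusher beside it, ring dish (325,150), jar (245,187), bottles (397,224) and (424,205), and file (345,267). The side view shows the base at (298,208), pot (261,153), collar (343,342) and lid (442,289).

```bash
python3 - <<'E'
from h import *
C={n:np.load(f'pics/{n}0.npz') for n in ['scene','side']}
def tri(a,b):
    A=[];B=[]
    for n,p in (('scene',a),('side',b)):
        c=C[n];d=c['R'].T@np.linalg.inv(c['K'])@np.array([*p,1.]);d/=np.linalg.norm(d);M=np.eye(3)-np.outer(d,d);A.append(M);B.append(M@(-c['R'].T@c['t']))
    A=np.vstack(A);B=np.hstack(B);x=np.linalg.lstsq(A,B,rcond=None)[0];return x.round(4),np.linalg.norm(A@x-B).round(4)
for k,a,b in [('pegA',(338,178),(285,196)),('pegB',(326,197),(313,208)),('pegA2',(338,178),(313,208)),('pegB2',(326,197),(285,196)),
 ('potmouth',(401,145),(261,146)),('collar',(209,231),(343,339)),('lidknob',(260,285),(444,283)),('dish',(325,149),(221,204)),('jar',(244,184),(265,277)),('b0',(399,214),(364,157)),('b1',(426,196),(341,141)),('push1',(222,251),(374,331)),('push2',(251,277),(426,299)),('f1',(327,249),(378,228)),('f2',(364,284),(427,211)),('potearR',(393,167),(272,167)),('earhole_alt',(412,150),(250,157))]:
    print(k,*tri(a,b))
E
```

```text
pegA [0.5205 0.0886 0.0321] 0.0018
pegB [0.5479 0.0165 0.0332] 0.001
pegA2 [0.5472 0.0445 0.0456] 0.0416
pegB2 [0.5218 0.0539 0.0248] 0.0393
potmouth [0.5658 0.2949 0.0519] 0.0035
collar [ 0.4212 -0.2603  0.0202] 0.0006
lidknob [ 0.629  -0.2698  0.0226] 0.0012
dish [0.398  0.1604 0.0137] 0.0008
jar [ 0.372  -0.1107  0.0435] 0.0017
b0 [0.7337 0.0789 0.0707] 0.0024
b1 [0.7402 0.1783 0.067 ] 0.0003
push1 [ 0.4787 -0.2666  0.0006] 0.0009
push2 [ 0.5899 -0.2676  0.0067] 0.0035
f1 [ 0.6501 -0.0798 -0.001 ] 0.0007
f2 [ 0.7817 -0.093   0.0011] 0.0056
potearR [0.5763 0.2575 0.0013] 0.0001
earhole_alt [ 0.5609  0.3662 -0.0138] 0.0033
```

```bash
python3 - <<'E'
import cv2,numpy as np
a=cv2.imread('pics/scene0.png');b=cv2.imread('pics/side0.png')
f=lambda im,x,y,s=50:cv2.resize(im[y-s:y+s,x-s:x+s],(400,300) if 0 else (300,300),interpolation=cv2.INTER_CUBIC)
cv2.imwrite('pics/crop1.png',np.hstack([f(b,261,153,30),f(b,430,290,40)]) )
E
```

```text
(no output)
```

View pics/crop1.png

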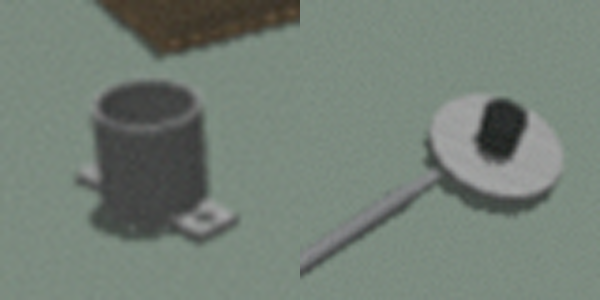

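The crop shows the pot upright, its foot plate running towards the lower right with one hole visible. The lid sits slightly tilted against the pusher's end. Next is a closer look at the pot with the wrist camera.

```bash
cat >> h.py <<'E'
def go(p,yaw):
    o=env.get_obs(); Rn=R.from_euler('xyz',o['tool_rot'],degrees=True); Rt=R.from_euler('xyz',[180,0,yaw],degrees=True)
    rv=(Rn.inv()*Rt).as_rotvec(degrees=True); d=(np.array(p)-o['tool_pos'])*100
    print('t %.2f pos'%o['time_s'],o['tool_pos'].round(4),o['tool_rot'].round(2),'F',o['force'].round(1),'w %.4f'%o['grip_width'])
    print(' turn',rv.round(2),' shift cm after turn',(Rt.inv().apply(d)).round(2),' before',(Rn.inv().apply(d)).round(2))
E
python3 -c "
from h import *
go([0.566,0.295,0.20],105.6)"
```

```text
t 0.15 pos [0.2263 0.6089 0.2217] [-1.7992e+02  1.0000e-02  1.5962e+02] F [0.8 0.4 0.6] w 0.0874
 turn [-8.000e-02  4.000e-02  5.402e+01]  shift cm after turn [-39.37  24.28   2.17]  before [-42.77 -17.59   2.2 ]
```

{"op": "servo_tool", "data": {"plan": [[1,[0,0,0],[0,0,6.75]],[1,[0,0,0],[0,0,6.75]],[1,[0,0,0],[0,0,6.75]],[1,[0,0,0],[0,0,6.75]],[1,[0,0,0],[0,0,6.75]],[1,[0,0,0],[0,0,6.75]],[1,[0,0,0],[0,0,6.75]],[1,[0,0,0],[0,0,6.75]],[1,[-3.3,2.0,0.2],[0,0,0]],[1,[-3.3,2.0,0.2],[0,0,0]],[1,[-3.3,2.0,0.2],[0,0,0]],[1,[-3.3,2.0,0.2],[0,0,0]],[1,[-3.3,2.0,0.2],[0,0,0]],[1,[-3.3,2.0,0.2],[0,0,0]],[1,[-3.3,2.0,0.2],[0,0,0]],[1,[-3.3,2.0,0.2],[0,0,0]],[1,[-3.3,2.0,0.2],[0,0,0]],[1,[-3.3,2.0,0.2],[0,0,0]],[1,[-3.3,2.0,0.2],[0,0,0]],[1,[0,0,0],[0,0,0]]]}}

```text
time_s: 1.82
tool_pos: [0.5251, 0.3044, 0.1937]
tool_rot: [-179.7, -0.7, 104.1]
force: [0.3, -1.4, 0.3]
grip_width: 0.0868
```

```bash
python3 -c "
from h import *
go([0.566,0.295,0.20],105.6)
im,K,Rc,t=cam('wrist');cv2.imwrite('pics/w1.png',im);np.savez('pics/w1.npz',K=K,R=Rc,t=t)
"
```

```text
t 1.82 pos [0.5251 0.3044 0.1937] [-179.74   -0.7   104.06] F [ 0.3 -1.4  0.3] w 0.0868
 turn [-0.25 -0.7  -1.54]  shift cm after turn [-2.    3.68 -0.63]  before [-1.9   3.73 -0.67]
```

View pics/w1.png

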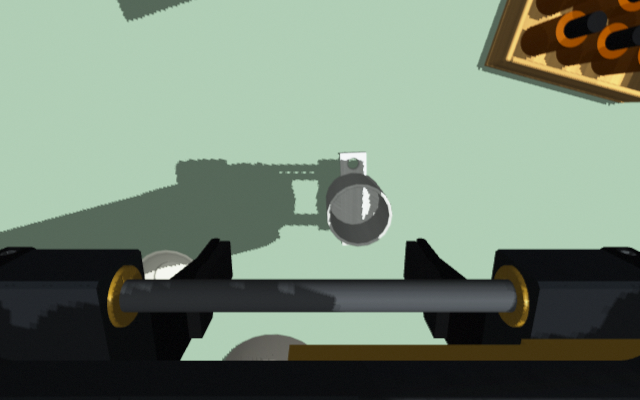

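The wrist view shows the pot's rim centred near (360,214) and a foot-plate hole at (353,162). The second hole is hidden by the pot.

```bash
python3 - <<'E'
from h import *
c=np.load('pics/w1.npz');K,Rc,t=c['K'],c['R'],c['t']; im=cv2.imread('pics/w1.png')
print('cam',-Rc.T@t,Rc.T[:,1])
m=ray((360,214),K,Rc,t,.06); print('mouth',m)
for r in (29,26): 
  print(r,[proj(m+[r/1e3*np.cos(a),r/1e3*np.sin(a),0],K,Rc,t).round(0) for a in np.arange(4)*np.pi/2])
print('hole',ray((353,162),K,Rc,t,.006))
g=cv2.cvtColor(im,cv2.COLOR_BGR2HSV)
for y in (170,176,190,205,220,235,242,246,248): print(y,' '.join(f'{a}/{b}' for a,b in zip(g[y,318:400:3,1],g[y,318:400:3,2])))
E
```

```text
cam [0.50820142 0.37735692 0.35669233] [ 0.23555658 -0.93548272  0.26341067]
mouth [0.56451453 0.29763917 0.06      ]
29 [array([392., 222.]), array([369., 183.]), array([328., 206.]), array([351., 244.])]
26 [array([388., 221.]), array([368., 186.]), array([331., 207.]), array([352., 241.])]
hole [0.55312715 0.33375933 0.006     ]
170 42/103 45/103 43/102 44/104 45/102 45/102 43/102 40/101 11/121 8/124 10/125 6/120 7/117 8/124 8/121 4/227 16/230 37/206 36/205 35/205 35/205 35/206 36/205 37/207 36/205 36/206 37/206 35/205
176 42/103 42/104 42/103 42/103 45/102 42/103 45/103 29/87 10/80 7/74 10/75 3/76 7/74 10/75 10/74 7/72 8/90 33/156 36/206 36/206 36/206 36/206 36/205 36/205 36/206 36/206 36/206 36/205
190 44/123 42/103 42/103 32/89 4/70 7/72 14/75 6/79 6/119 6/121 6/118 8/124 9/119 8/122 10/123 3/239 3/243 8/122 9/115 11/116 9/117 22/114 37/207 37/207 37/206 35/205 37/207 34/205
205 40/103 43/102 42/103 10/73 8/157 7/117 10/124 11/118 8/123 8/125 6/121 10/124 9/120 8/124 6/122 2/244 2/243 3/237 11/121 9/120 9/87 7/69 8/68 5/140 11/226 36/205 34/207 36/206
220 42/103 40/103 43/102 1
[... 212 characters left out ...]
8/68 7/71 10/73 10/75 10/74 10/77 10/75 10/77 10/77 10/77 10/75 6/83 3/236 26/212 36/205 37/206 36/206 36/206 36/206
242 36/207 35/205 36/205 36/206 37/206 36/206 35/206 36/206 8/193 8/133 9/112 8/95 3/82 3/74 9/82 9/87 5/96 9/119 16/140 34/189 36/206 36/206 36/206 35/206 37/207 36/206 36/206 36/206
246 36/206 35/205 36/207 36/205 36/206 36/205 35/206 37/207 33/207 36/208 34/207 34/203 34/188 29/165 32/178 34/190 36/199 37/206 36/206 36/205 37/207 36/205 35/206 36/206 35/205 35/205 37/206 36/206
248 35/205 37/207 37/207 36/206 36/205 36/206 37/207 36/206 36/206 36/206 36/207 36/205 35/205 36/205 36/206 37/206 36/206 37/206 37/206 36/206 37/206 36/206 37/207 36/205 36/206 36/206 37/206 35/206
```

```bash
python3 -c "
from h import *
go([0.5645,0.2976,0.14],107.5)"
```

```text
t 1.87 pos [0.5225 0.3078 0.1937] [-179.64   -0.86  104.21] F [ 0.9  0.6 -0.7] w 0.0871
 turn [-0.34 -0.87 -3.28]  shift cm after turn [-2.24  3.7   5.37]  before [-2.1   3.85  5.32]
```

{"op": "servo_tool", "data": {"plan": [[1,[0,0,0],[-0.3,-0.9,-3.3]],[1,[-1.1,1.85,2.0],[0,0,0]],[1,[-1.1,1.85,2.0],[0,0,0]],[1,[0,0,0],[0,0,0]],[1,[0,0,0],[0,0,0]]]}}

```text
time_s: 2.28
tool_pos: [0.5633, 0.3013, 0.1521]
tool_rot: [-179.9, -0.2, 107.8]
force: [0.3, 1.2, -0.3]
grip_width: 0.0871
```

```bash
python3 - <<'E'
from h import *
go([0.5645,0.2976,0.032],107.5)
im,K,Rc,t=cam('wrist');cv2.imwrite('pics/w2.png',im)
for f in [(.5645,.2976,.06)]: print(proj(f,K,Rc,t))
g=cv2.cvtColor(im,cv2.COLOR_BGR2HSV); m=((g[...,1]<22)&(g[...,2]>55)).astype(np.uint8)
cs,_=cv2.findContours(m,cv2.RETR_EXTERNAL,cv2.CHAIN_APPROX_NONE)
for c in cs:
  if cv2.contourArea(c)>300: print(cv2.boundingRect(c),cv2.contourArea(c))
E
```

```text
t 2.28 pos [0.5633 0.3013 0.1521] [-1.7990e+02 -1.6000e-01  1.0781e+02] F [ 0.3  1.2 -0.3] w 0.0871
 turn [-0.1  -0.16  0.31]  shift cm after turn [-0.39  0.   12.01]  before [-0.42  0.02 12.01]
[317.74561424 213.50358452]
(181, 343, 77, 18) 882.5
(280, 143, 75, 108) 5508.0
```

{"op": "servo_tool", "data": {"plan": [[1,[-0.4,0,1.5],[0,0,0]],[1,[0,0,2.6],[0,0,0]],[1,[0,0,2.6],[0,0,0]],[1,[0,0,2.6],[0,0,0]],[1,[0,0,2.0],[0,0,0]],[1,[0,0,0],[0,0,0]],[1,[0,0,0],[0,0,0]]]}}

```text
time_s: 2.92
tool_pos: [0.5602, 0.3081, 0.0424]
tool_rot: [179.7, -0.6, 108.4]
force: [0.1, -0.1, 0.1]
grip_width: 0.0873
```

```bash
python3 - <<'E'
from h import *
go([0.5645,0.2976,0.032],107.5)
E
```

```text
t 2.92 pos [0.5602 0.3081 0.0424] [179.69  -0.61 108.43] F [ 0.1 -0.1  0.1] w 0.0873
 turn [ 0.3  -0.61  0.93]  shift cm after turn [-1.13  0.1   1.04]  before [-1.14  0.07  1.03]
```

{"op": "servo_tool", "data": {"plan": [[1,[-0.6,0.05,0.5],[0.3,-0.6,0.9]],[1,[-0.5,0,0.5],[0,0,0]],[1,[0,0,0],[0,0,0]],[1,[0,0,0],[0,0,0]]]}}

```text
time_s: 3.25
tool_pos: [0.5659, 0.3002, 0.0372]
tool_rot: [179.6, -0.1, 107.6]
force: [0.5, -0.1, 0.0]
grip_width: 0.0872
```

```bash
python3 - <<'E'
from h import *
go([0.5645,0.2976,0.032],107.5)
E
```

```text
t 3.25 pos [0.5659 0.3002 0.0372] [ 1.7964e+02 -1.2000e-01  1.0758e+02] F [ 0.5 -0.1  0. ] w 0.0872
 turn [ 0.36 -0.12  0.08]  shift cm after turn [-0.21 -0.21  0.52]  before [-0.21 -0.21  0.52]
```

{"op": "servo_tool", "data": {"plan": [[1,[-0.25,-0.25,0.6],[0.4,0,0]],[1,[0,0,0],[0,0,0]],[0,[0,0,0],[0,0,0]],[0,[0,0,0],[0,0,0]],[0,[0,0,0],[0,0,0]],[0,[0,0,0],[0,0,0]],[0,[0,0,0],[0,0,0]],[0,[0,0,0],[0,0,0]]], "force": 25}}

```text
time_s: 3.92
tool_pos: [0.5658, 0.2968, 0.0332]
tool_rot: [179.9, -0.2, 107.5]
force: [0.6, 0.9, -0.5]
grip_width: 0.0563
```

```bash
python3 - <<'E'
from h import *
go([0.5645,0.2976,0.032],107.5)
E
```

```text
t 3.92 pos [0.5658 0.2968 0.0332] [179.88  -0.18 107.51] F [ 0.6  0.9 -0.5] w 0.0563
 turn [ 0.12 -0.18  0.01]  shift cm after turn [ 0.11 -0.1   0.12]  before [ 0.11 -0.1   0.12]
```

{"op": "servo_tool", "data": {"plan": [[0,[0,0,-1],[0,0,0]],[0,[0,0,-2],[0,0,0]],[0,[0,0,-3.5],[0,0,0]],[0,[0,0,-3.5],[0,0,0]],[0,[0,0,-3.5],[0,0,0]],[0,[0,0,0],[0,0,0]]]}}

```text
time_s: 4.42
tool_pos: [0.5623, 0.2948, 0.1713]
tool_rot: [-179.5, -0.0, 107.5]
force: [1.7, 0.8, 0.7]
grip_width: 0.0559
```

```bash
python3 - <<'E'
from h import *
go([0.56,-0.03,0.17],110)
E
```

```text
t 4.42 pos [0.5623 0.2948 0.1713] [-179.54   -0.    107.51] F [1.7 0.8 0.7] w 0.0559
 turn [-0.46 -0.01 -2.49]  shift cm after turn [-30.44 -11.33   0.13]  before [-30.9   -9.99   0.21]
```

{"op": "servo_tool", "data": {"plan": [[0,[0,0,0],[-0.4,0,-2.5]],[0,[-3.0,-1.1,0],[0,0,0]],[0,[-3.0,-1.1,0],[0,0,0]],[0,[-3.0,-1.1,0],[0,0,0]],[0,[-3.0,-1.1,0],[0,0,0]],[0,[-3.0,-1.1,0],[0,0,0]],[0,[-3.0,-1.1,0],[0,0,0]],[0,[-3.0,-1.1,0],[0,0,0]],[0,[-3.0,-1.1,0],[0,0,0]],[0,[-3.0,-1.1,0],[0,0,0]],[0,[0,0,0],[0,0,0]],[0,[0,0,0],[0,0,0]],[0,[0,0,0],[0,0,0]]]}}

```text
time_s: 5.5
tool_pos: [0.5616, -0.0031, 0.1752]
tool_rot: [179.5, -0.3, 110.4]
force: [0.6, -0.3, -1.7]
grip_width: 0.0563
```

```bash
python3 - <<'E'
from h import *
go([0.56,-0.03,0.17],110)
im,K,Rc,t=cam('wrist');cv2.imwrite('pics/w3.png',im);np.savez('pics/w3.npz',K=K,R=Rc,t=t)
go([0.56,-0.03,0.17],110)
for p in [(.534,.0525,.046),(.5205,.0886,.046),(.548,.0165,.046)]: print(proj(p,K,Rc,t))
E
```

```text
t 5.50 pos [ 0.5616 -0.0031  0.1752] [179.53  -0.27 110.35] F [ 0.6 -0.3 -1.7] w 0.0563
 turn [ 0.47 -0.28  0.35]  shift cm after turn [-2.48 -1.07  0.52]  before [-2.47 -1.09  0.5 ]
t 5.55 pos [ 0.5616 -0.0021  0.1752] [179.52  -0.3  110.42] F [ 0.   0.4 -2.5] w 0.0561
 turn [ 0.48 -0.31  0.42]  shift cm after turn [-2.57 -1.11  0.52]  before [-2.56 -1.13  0.5 ]
[308.14376677 122.58322179]
[307.62375524  71.89894964]
[309.22852688 169.78189072]
```

View pics/w3.png

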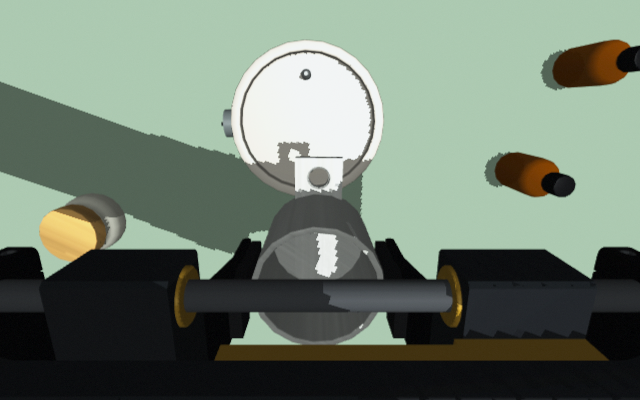

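The wrist view shows the base centred near (307,118), with its far peg tip at (306,73) and its rim from x=232 to 383. The pot is held upright, with its near foot-plate hole at (319,177) and its mouth below.

```bash
cat > base.py <<'E'
from h import *
from scipy.optimize import least_squares
def circ(pts,r):
    f=lambda c:np.hypot(pts[:,0]-c[0],pts[:,1]-c[1])-r
    s=least_squares(f,pts.mean(0),loss='soft_l1',f_scale=.0005); return s.x,np.abs(s.fun).mean()
E
python3 - <<'E'
from base import *
c=np.load('pics/w3.npz');K,Rc,t=c['K'],c['R'],c['t']; im=cv2.imread('pics/w3.png')
g=cv2.cvtColor(im,cv2.COLOR_BGR2HSV)
# rim edge: radial scan from centre, inward first low-saturation pixel
pts=[];px=[]
for a in np.radians(np.r_[-20:165:5]):
    for r in np.arange(95,60,-.5):
        x,y=307+r*np.cos(a),118-r*np.sin(a); q=g[int(round(y)),int(round(x))]
        if q[1]<25: px.append((x,y));break
P=np.array([ray(p,K,Rc,t,.042)[:2] for p in px]); cc,e=circ(P,.066); print('base',cc,e,len(P))
f=lambda r:np.hypot(*(P-P.mean(0)).T)
s=least_squares(lambda v:np.hypot(P[:,0]-v[0],P[:,1]-v[1])-v[2],[*cc,.066],loss='soft_l1',f_scale=.0005);print('free r',s.x)
roi=g[62:86,294:318]; m=roi[...,2]<190; ys,xs=np.nonzero(m); print('peg dark',xs.mean()+294,ys.mean()+62,xs.min()+294,xs.max()+294,ys.min()+62,ys.max()+62)
for pp,z in (((306,72.5),.046),((306,74),.040)): 
    p=ray(pp,K,Rc,t,z)[:2]; d=p-cc; print('peg',p,np.linalg.norm(d),'yaw',np.degrees(np.arctan2(d[1],d[0]))-90)
roi=g[160:195,300:340]; m=((roi[...,2]<215)).astype(np.uint8)
cs,_=cv2.findContours(m,cv2.RETR_LIST,cv2.CHAIN_APPROX_NONE)
for k in cs:
  if 150<cv2.contourArea(k)<700: print('hole ell',cv2.fitEllipse(k), '+300,160')
o=env.get_obs()
h=ray((319,177),K,Rc,t,.148);print('hole',h)
for r in ((252,290),(384,290)):print('pot rim',ray(r,K,Rc,t,.2015))
np.set_printoptions(linewidth=200)
print(g[66:82,296:318,2])
E
```

```text
base [0.53297511 0.04776405] 0.001117732163991007 37
free r [0.5331108  0.05196263 0.06251757]
peg dark 305.0652173913044 74.41304347826087 299 310 69 79
peg [0.51946344 0.08774566] 0.04220300678302672 yaw 18.672538713519913
peg [0.51953444 0.08709502] 0.04156412906026231 yaw 18.866965848592855
hole ell ((19.441688537597656, 22.343381881713867), (26.948760986328125, 40.53388595581055), 90.92721557617188) +300,160
hole [0.54967974 0.03259229 0.148     ]
pot rim [ 0.53556367 -0.01390759  0.2015    ]
pot rim [0.58908722 0.00569487 0.2015    ]
[[245 245 244 245 245 245 245 244 245 245 245 245 245 245 244 245 245 245 245 245 245 245]
 [245 244 244 245 245 245 245 245 245 245 244 245 245 245 245 244 245 244 245 245 244 245]
 [245 245 245 245 245 245 245 240 229 220 218 228 237 244 245 245 245 245 245 245 245 245]
 [245 245 245 245 244 245 236 197 149 127 121 150 182 231 244 245 245 245 245 245 245 245]
 [244 245 244 245 245 239 185 102  90 103 107 100  99 168 234 244 245 245 245 245 245 245]
 [244 245 245 245 244 202 109  85 135 189 196 145 107  97 197 241 245 245 245 245 244 245]
 [244 24
[... 202 characters left out ...]
2  80 198 229 227 188 118  90  82 227 243 245 245 245 245 245]
 [245 245 245 225 154  99  70  73 121 169 164 117  91  84  77 227 244 245 245 244 245 245]
 [244 245 245 173 136 112  71  67  73  77  82  84  82  78  96 236 244 245 245 245 245 245]
 [245 245 244 174 134 128  85  62  64  70  74  76  76  69 164 239 244 244 245 245 245 245]
 [245 245 245 226 190 146 117  83  60  60  65  67  67 135 227 243 245 244 245 245 245 245]
 [245 245 245 245 237 222 216 142  96  83 110 132 186 226 243 245 245 245 244 244 245 245]
 [245 245 245 245 245 245 245 226 213 208 218 226 241 244 245 245 245 245 244 245 245 245]
 [244 245 245 245 245 245 245 245 245 245 245 245 245 245 245 245 245 245 245 245 245 245]]
```

```bash
python3 - <<'E'
from h import *
go([.5333,.0522,.098],112)
E
```

```text
t 5.55 pos [ 0.5616 -0.0021  0.1752] [179.52  -0.3  110.42] F [ 0.   0.4 -2.5] w 0.0561
 turn [ 0.49 -0.3  -1.58]  shift cm after turn [ 6.09 -0.59  7.72]  before [ 6.03 -0.82  7.75]
```

{"op": "servo_tool", "data": {"plan": [[0,[2.0,-0.2,1.0],[0.5,-0.3,-1.6]],[0,[2.0,-0.2,2.0],[0,0,0]],[0,[2.0,-0.2,2.0],[0,0,0]],[0,[0,0,1.5],[0,0,0]],[0,[0,0,0],[0,0,0]],[0,[0,0,0],[0,0,0]],[0,[0,0,0],[0,0,0]]]}}

```text
time_s: 6.13
tool_pos: [0.5339, 0.063, 0.1098]
tool_rot: [179.8, -0.1, 112.8]
force: [-0.3, 0.2, -1.1]
grip_width: 0.0563
```

```bash
python3 - <<'E'
from h import *
go([.5333,.0522,.098],112)
E
```

```text
t 6.13 pos [0.5339 0.063  0.1098] [ 1.7981e+02 -6.0000e-02  1.1281e+02] F [-0.3  0.2 -1.1] w 0.0563
 turn [ 0.19 -0.06  0.81]  shift cm after turn [-0.98 -0.46  1.18]  before [-0.97 -0.48  1.17]
```

{"op": "servo_tool", "data": {"plan": [[0,[-1.0,-0.5,0.4],[0.2,0,0.8]],[0,[0,0,0.6],[0,0,0]],[0,[0,0,0],[0,0,0]],[0,[0,0,0],[0,0,0]]]}}

```text
time_s: 6.47
tool_pos: [0.5361, 0.0498, 0.1021]
tool_rot: [179.7, 0.0, 111.8]
force: [0.8, -0.1, -1.4]
grip_width: 0.0564
```

```bash
python3 - <<'E'
from h import *
go([.5333,.0522,.098],112)
im,K,Rc,t=cam('wrist');np.savez('pics/w4.npz',K=K,R=Rc,t=t);cv2.imwrite('pics/w4.png',im)
s,K2,R2,t2=cam('scene');cv2.imwrite('pics/s4.png',s)
d,K3,R3,t3=cam('side');cv2.imwrite('pics/d4.png',d)
go([.5333,.0522,.098],112)
p=proj((.5197,.0877,.046),K,Rc,t).astype(int);print(p,proj((.547,.0167,.046),K2,R2,t2),proj((.547,.0167,.046),K3,R3,t3))
f=lambda im,x,y,w,h:cv2.resize(im[y-h//2:y+h//2,x-w//2:x+w//2],(390,300),interpolation=cv2.INTER_CUBIC)
cv2.imwrite('pics/crop4.png',np.vstack([np.hstack([f(im,p[0],max(p[1],77),200,154),f(s,332,180,104,80)]),np.hstack([f(d,298,195,104,80),f(im,320,200,520,400)])])[:, :])
E
```

```text
t 6.47 pos [0.5361 0.0498 0.1021] [1.7972e+02 4.0000e-02 1.1183e+02] F [ 0.8 -0.1 -1.4] w 0.0564
 turn [ 0.28  0.04 -0.17]  shift cm after turn [ 0.33 -0.17  0.41]  before [ 0.33 -0.17  0.41]
t 6.62 pos [0.5358 0.0506 0.102 ] [179.73   0.   111.9 ] F [ 0.   0.1 -2.3] w 0.0563
 turn [ 0.27  0.   -0.1 ]  shift cm after turn [ 0.24 -0.18  0.4 ]  before [ 0.24 -0.18  0.4 ]
[314 161] [325.77040694 193.66109795] [312.40536656 202.95628264]
```

View pics/crop4.png

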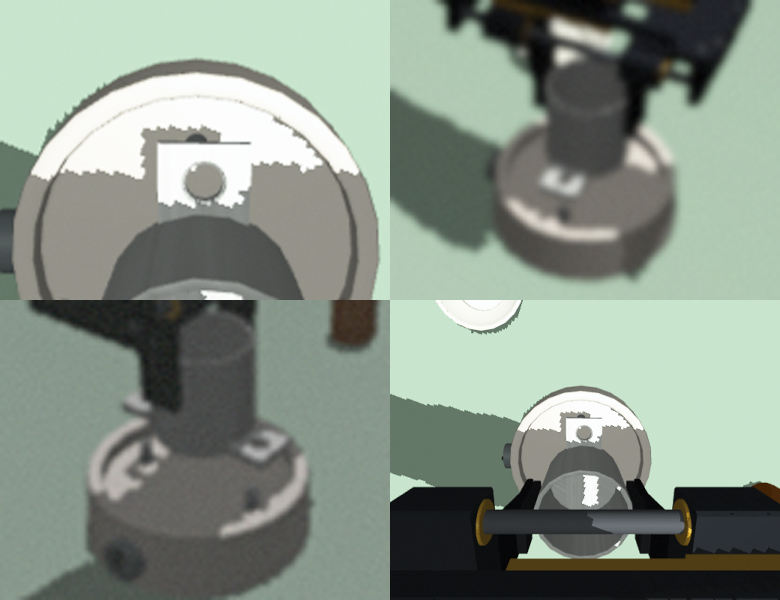

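The wrist crop shows the near hole at about image (319,176), with peg A just behind it at about (315,155). The scene and side crops show the pot upright above the base, with peg B exposed outside the foot plate.

```bash
python3 - <<'E'
from base import *
c=np.load('pics/w4.npz');K,Rc,t=c['K'],c['R'],c['t']; im=cv2.imread('pics/w4.png')
g=cv2.cvtColor(im,cv2.COLOR_BGR2GRAY)
m=(g[158:195,298:342]<225).astype(np.uint8); cs,_=cv2.findContours(m,cv2.RETR_LIST,cv2.CHAIN_APPROX_NONE)
np.set_printoptions(linewidth=220)
print(g[164:190:2,304:336:2])
zt=.1021-.0332+.006
h=ray((319,176.5),K,Rc,t,zt); tcp=np.array([.5361,.0498]); d=h[:2]-tcp
print('hole',h,'rel',d,np.linalg.norm(d),np.degrees(np.arctan2(d[1],d[0])), 'hole px size 11mm:',11e-3*K[0,0]/((Rc@h+t)[2]))
# base rim: free-radius fit
hs=cv2.cvtColor(im,cv2.COLOR_BGR2HSV)
pts=[]
for a in np.radians(np.r_[20:160:4]):
    for r in np.arange(125,60,-.5):
        x,y=314+r*np.cos(a),195-r*np.sin(a); q=hs[int(round(y)),int(round(x))]
        if q[1]<16 and q[2]>225: pts.append((x,y));break
P=np.array([ray(p,K,Rc,t,.042)[:2] for p in pts]);print(circ(P,.065),len(P))
E
```

```text
[[253 253 253 253 253 253 253 252 253 252 253 253 253 253 253 253]
 [253 253 253 253 253 250 246 240 244 248 252 253 253 253 253 253]
 [253 253 253 253 234 204 173 161 165 171 212 252 253 253 253 253]
 [253 253 253 227 244 194 148 149 149 149 155 185 251 253 253 253]
 [253 253 237 178 150 150 148 150 149 149 148 157 192 253 253 253]
 [253 252 221 151 148 148 149 149 148 148 149 149 186 250 253 253]
 [253 251 200 149 149 148 149 148 149 149 148 148 167 241 253 253]
 [253 249 186 146 148 148 148 150 148 148 148 147 152 237 253 253]
 [253 252 190 132 148 148 148 149 147 147 147 140 173 244 253 253]
 [253 252 231 130 140 147 149 147 148 147 147 100 166 250 253 253]
 [253 252 249 225 112 128 138 146 143 123  89 179 241 252 253 253]
 [234 252 252 243 222 127 123  95 101 105 192 233 252 252 253 253]
 [142 139 231 250 249 172 128 178 208 149 134 226 232 252 253 169]]
hole [0.52318543 0.08525214 0.0749    ] rel [-0.01291457  0.03545214] 0.0377311593438483 110.01575576771623 hole px size 11mm: 20.09560209668103
(array([0.53439879, 0.04889536]), np.float64(0.0004302663733150568)) 35
```

```bash
python3 - <<'E'
from h import *
go([.5333,.0522,.085],112.8)
E
```

```text
t 6.62 pos [0.5358 0.0506 0.102 ] [179.73   0.   111.9 ] F [ 0.   0.1 -2.3] w 0.0563
 turn [ 0.27  0.01 -0.9 ]  shift cm after turn [ 0.25 -0.17  1.7 ]  before [ 0.24 -0.18  1.7 ]
```

{"op": "servo_tool", "data": {"plan": [[0,[0.25,-0.2,0.5],[0.3,0,-0.9]],[0,[0,0,0.6],[0,0,0]],[0,[0,0,0.4],[0,0,0]],[0,[0,0,0],[0,0,0]],[0,[0,0,0],[0,0,0]]]}}

```text
time_s: 7.03
tool_pos: [0.5328, 0.0529, 0.0855]
tool_rot: [-180.0, -0.0, 112.9]
force: [-0.0, -0.5, -1.7]
grip_width: 0.0562
```

```bash
python3 - <<'E'
from h import *
go([.5333,.0522,.085],112.8)
E
```

```text
t 7.03 pos [0.5328 0.0529 0.0855] [-1.7996e+02 -1.0000e-02  1.1293e+02] F [-0.  -0.5 -1.7] w 0.0562
 turn [-0.04 -0.01  0.13]  shift cm after turn [-0.08  0.02  0.05]  before [-0.08  0.02  0.05]
```

```bash
python3 - <<'E'
from h import *
im,K,Rc,t=cam('wrist');cv2.imwrite('pics/w5.png',im);np.savez('pics/w5.npz',K=K,R=Rc,t=t)
o=env.get_obs();print(o['tool_pos'])
s,K2,R2,t2=cam('scene');d,K3,R3,t3=cam('side')
f=lambda im,x,y,w,h:cv2.resize(im[y-h//2:y+h//2,x-w//2:x+w//2],(390,300),interpolation=cv2.INTER_CUBIC)
cv2.imwrite('pics/crop5.png',np.hstack([f(im,319,176,78,60),np.vstack([f(s,332,190,78,60)[50:250],f(d,298,200,78,60)[50:250]])[:300] if 0 else f(s,330,188,65,50)]))
np.savez('pics/s5.npz',K=K2,R=R2,t=t2)
cv2.imwrite('pics/d5.png',d)
E
```

```text
[0.53261821 0.05289785 0.08544968]
```

View pics/crop5.png

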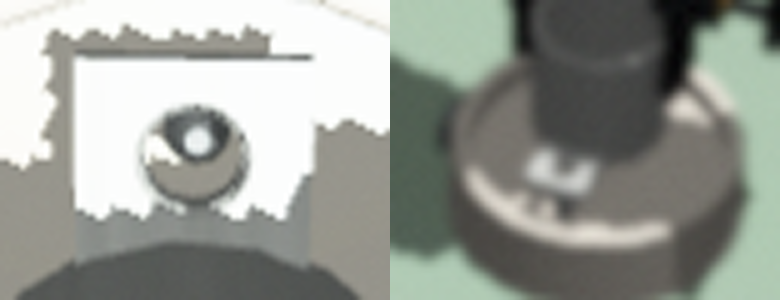

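The wrist crop shows peg A's tip inside the hole: tip at image (319.6,174.2), hole centre at (318.8,177.0). The scene crop shows peg B just below the other hole.

```bash
python3 - <<'E'
from h import *
c=np.load('pics/w5.npz');K,Rc,t=c['K'],c['R'],c['t']
h=ray((318.8,177),K,Rc,t,.0583);p=ray((319.6,174.2),K,Rc,t,.046)
print(h,p,'tool delta mm', R.from_euler('xyz',[180,0,112.9],degrees=True).inv().apply(p-h)*1e3)
d=h[:2]-[.5328,.0529];print(d,np.degrees(np.arctan2(d[1],d[0])))
s=np.load('pics/s5.npz')
for z,q in ((.0583,'holeB'),):
  for ang in (110,111,112): 
    r=np.radians(ang);print(ang,proj([.5328-.038*np.cos(r),.0529-.038*np.sin(r),z],s['K'],s['R'],s['t']))
print('pegB',proj([.547,.0167,.046],s['K'],s['R'],s['t']),proj([.547,.0167,.03],s['K'],s['R'],s['t']))
E
```

```text
[0.51905332 0.08777821 0.0583    ] [0.51983408 0.0871417  0.046     ] tool delta mm [-0.89015315  0.47154451 12.3       ]
[-0.01374668  0.03487821] 111.51106985990488
110 [325.64644143 190.02785969]
111 [325.88214706 190.11010238]
112 [326.11980584 190.18938468]
pegB [325.77040694 193.66109795] [325.68188535 197.86639125]
```

{"op": "servo_tool", "data": {"plan": [[0,[-0.09,0.05,0.2],[0,0,0]],[0,[0,0,0.3],[0,0,0]],[0,[0,0,0.3],[0,0,0]],[0,[0,0,0],[0,0,0]],[0,[0,0,0],[0,0,0]]]}}

```text
time_s: 7.6
tool_pos: [0.5346, 0.0521, 0.0777]
tool_rot: [179.9, 0.0, 112.9]
force: [0.2, 1.0, -1.6]
grip_width: 0.0562
```

```bash
python3 - <<'E'
from h import *
go([.5336,.0523,.0632],112.9)
print(env.get_obs()['wrist_torque'])
im,K,Rc,t=cam('wrist')
s,K2,R2,t2=cam('scene');d,K3,R3,t3=cam('side')
f=lambda im,x,y,w,h:cv2.resize(im[y-h//2:y+h//2,x-w//2:x+w//2],(390,300),interpolation=cv2.INTER_CUBIC)
a=f(im,319,176,78,60);cv2.imwrite('pics/crop6.png',np.vstack([np.hstack([a,f(s,330,188,65,50)]),np.hstack([f(d,300,200,78,60),f(im,320,200,520,400)])]))
E
```

```text
t 7.60 pos [0.5346 0.0521 0.0777] [1.7992e+02 1.0000e-02 1.1292e+02] F [ 0.2  1.  -1.6] w 0.0562
 turn [0.08 0.01 0.02]  shift cm after turn [ 0.05 -0.08  1.45]  before [ 0.05 -0.09  1.45]
[-4.65469371e-02  7.77531833e-05 -2.05778372e-02]
```

View pics/crop6.png

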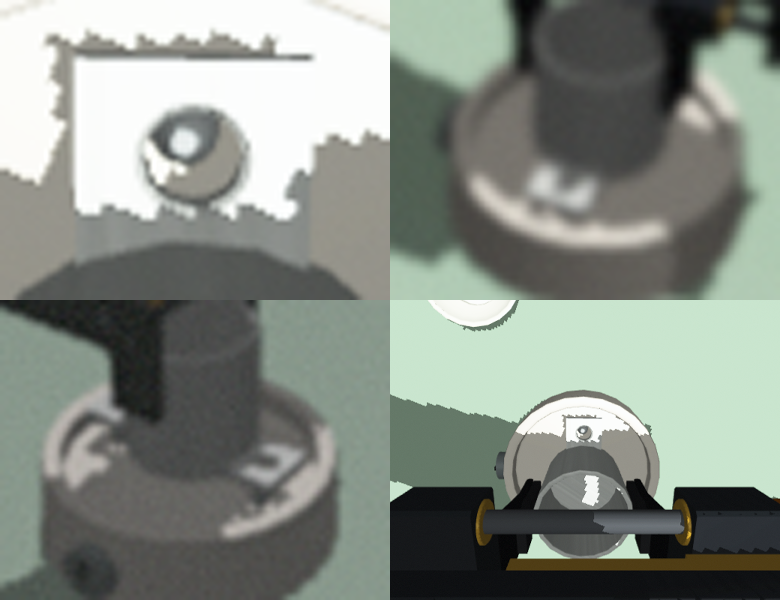

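The wrist crop shows the peg tip at (317,174.8) and the hole centre at (318.8,176.8), about 1 mm off in tool y. The scene and side crops show peg B under its hole.

{"op": "servo_tool", "data": {"plan": [[0,[0.02,-0.09,0.0],[0,0,0]],[0,[0,0,0.25],[0,0,0]],[0,[0,0,0.25],[0,0,0]],[0,[0,0,0],[0,0,0]],[0,[0,0,0],[0,0,0]]]}}

```text
time_s: 8.17
tool_pos: [0.5338, 0.0521, 0.0727]
tool_rot: [179.9, 0.0, 112.9]
force: [-0.5, 0.1, -2.1]
grip_width: 0.0561
```

```bash
cat > peg.py <<'E'
from h import *
go([.5336,.0523,.0632],112.9)
print(env.get_obs()['wrist_torque'].round(3))
im,K,Rc,t=cam('wrist');g=cv2.cvtColor(im,cv2.COLOR_BGR2GRAY)
np.set_printoptions(linewidth=220)
print(g[164:190:2,304:336:2])
E
python3 peg.py
```

```text
t 8.17 pos [0.5338 0.0521 0.0727] [179.88   0.   112.92] F [-0.5  0.1 -2.1] w 0.0561
 turn [0.12 0.   0.02]  shift cm after turn [ 0.03 -0.01  0.95]  before [ 0.03 -0.01  0.95]
[-0.055  0.027 -0.037]
[[253 253 253 253 253 253 253 253 253 252 253 253 253 253 253 253]
 [253 253 253 253 253 250 243 230 244 248 253 253 253 253 253 253]
 [253 253 253 253 234 177 147 126 137 153 187 252 253 253 253 253]
 [253 253 253 206 129  90 104 110 111 105 110 180 252 253 253 253]
 [253 253 238 173  81  97 115 122 122 115  89 156 213 253 253 253]
 [253 253 219 151  84 100 170 213 149 117  98 148 187 250 253 253]
 [253 251 215 234  97 100 230 235 216 115 117 149 162 242 253 253]
 [253 250 188 251 174  86 208 235 155  99 133 147 152 237 253 253]
 [253 252 222 138 233 202 131  88 103 130 146 141 175 246 253 253]
 [253 252 231 137 140 149 233 173 148 147 148  94 196 251 253 253]
 [253 252 249 225 110 124 138 146 141 123  88 182 242 252 253 253]
 [253 252 238 242 223 164  94  89 102 156 123 231 250 252 253 253]
 [234 250 140 141 138 190 128 123 125 166 242 253 138 136 234 241]]
```

{"op": "servo_tool", "data": {"plan": [[0,[0,-0.03,0.15],[0,0,0]],[0,[0,0,0.2],[0,0,0]],[0,[0,0,0.15],[0,0,0]],[0,[0,0,0],[0,0,0]],[0,[0,0,0],[0,0,0]]]}}

```text
time_s: 8.63
tool_pos: [0.5335, 0.0519, 0.0671]
tool_rot: [179.9, 0.0, 112.9]
force: [-0.1, 0.2, -2.7]
grip_width: 0.0563
```

```bash
python3 peg.py
```

```text
t 8.63 pos [0.5335 0.0519 0.0671] [1.7988e+02 1.0000e-02 1.1293e+02] F [-0.1  0.2 -2.7] w 0.0563
 turn [0.12 0.01 0.03]  shift cm after turn [0.03 0.02 0.39]  before [0.03 0.02 0.39]
[-0.039  0.087  0.005]
[[253 253 253 253 253 253 253 253 253 252 253 253 253 253 253 253]
 [253 253 253 253 253 250 243 240 244 248 253 253 253 253 253 253]
 [253 253 253 253 234 176 141  96 127 147 209 252 253 253 253 253]
 [253 253 253 220 134  80  90  97  99  98 106 147 252 253 253 253]
 [253 253 238 172  87  87 102 109 111 109  97 151 208 253 253 253]
 [253 252 218 151  85  92 110 119 123 116 106 249 127 250 253 253]
 [253 251 201 148  85  95 130 209 178 123 105 148 136 242 253 253]
 [253 249 187 224 127  94 214 234 236 135 101 143 153 238 253 253]
 [253 252 222 233 239  89 192 235 221 111 103 141 174 245 253 253]
 [253 252 230 135 231 237 119 108  97 180 161  93 139 251 253 253]
 [253 252 249 225 106 122 221 211 140 123  88 181 240 252 253 253]
 [253 252 250 245 222 125  94  90 105 155 199 188 252 252 253 241]
 [251 189 140 140 219 174 129 124 170 218 246 168 139 231 251 170]]
```

{"op": "servo_tool", "data": {"plan": [[0,[0,0,0.15],[0,0,0]],[0,[0,0,0.15],[0,0,0]],[0,[0,0,0.1],[0,0,0]],[0,[0,0,0],[0,0,0]],[0,[0,0,0],[0,0,0]]]}}

```text
time_s: 9.1
tool_pos: [0.5338, 0.052, 0.0632]
tool_rot: [179.8, 0.0, 112.9]
force: [0.1, 0.6, -0.4]
grip_width: 0.056
```

```bash
python3 peg.py
```

```text
t 9.10 pos [0.5338 0.052  0.0632] [179.85   0.   112.93] F [ 0.1  0.6 -0.4] w 0.0560
 turn [0.15 0.   0.03]  shift cm after turn [ 0.03 -0.01 -0.  ]  before [ 0.03 -0.01 -0.  ]
[-0.024  0.096  0.008]
[[253 253 253 253 253 253 253 252 253 252 253 253 253 253 253 253]
 [253 253 253 253 253 250 242 234 241 245 253 253 253 253 253 253]
 [253 253 253 253 234 166 100 110 123 150 211 250 253 253 253 253]
 [253 253 253 216 112  79  86  91  91  87 164 185 251 253 253 253]
 [253 252 238 172  80  88  95 103 103  99 164 248 197 253 253 253]
 [253 252 219 142  79  94 107 115 115 109 102 251 186 250 253 253]
 [253 251 200 133  83 100 117 127 126 117 101 168 161 238 253 253]
 [253 249 187 130  85 101 204 229 179 119 100 153 152 242 253 253]
 [253 252 222 232  96  98 230 233 230 115  99 141 174 246 253 253]
 [253 252 230 150 151  83 193 219 151  96 128 101 197 250 253 253]
 [253 252 249 225 124 114 142 142  93 178  89 117 244 252 253 253]
 [253 249 252 247 222 111 111  96 120 156 172 239 252 252 240 251]
 [240 140 139 232 187 133 129 168 207 226 169 140 232 250 167 140]]
```

{"op": "servo_tool", "data": {"plan": [[0,[0,0,0.08],[0,0,0]],[0,[0,0,0],[0,0,0]],[0,[0,0,0],[0,0,0]]]}}

```text
time_s: 9.4
tool_pos: [0.5339, 0.0521, 0.0632]
tool_rot: [179.8, -0.0, 112.9]
force: [0.2, 0.6, -1.9]
grip_width: 0.0561
```

```bash
python3 peg.py | head -3
```

```text
t 9.40 pos [0.5339 0.0521 0.0632] [ 1.7984e+02 -2.0000e-02  1.1293e+02] F [ 0.2  0.6 -1.9] w 0.0561
 turn [ 0.16 -0.02  0.03]  shift cm after turn [ 0.03 -0.02  0.  ]  before [ 0.03 -0.02  0.  ]
[-0.106  0.146  0.004]
```

{"op": "servo_tool", "data": {"plan": [[1,[0,0,0],[0,0,0]],[1,[0,0,0],[0,0,0]],[1,[0,0,0],[0,0,0]],[1,[0,0,0],[0,0,0]],[1,[0,0,0],[0,0,0]],[1,[0,0,-2],[0,0,0]],[1,[0,0,-4],[0,0,0]],[1,[0,0,-4],[0,0,0]],[1,[0,0,-4],[0,0,0]],[1,[0,0,0],[0,0,0]],[1,[0,0,0],[0,0,0]]]}}

```text
time_s: 10.37
tool_pos: [0.5327, 0.0516, 0.2079]
tool_rot: [180.0, 0.0, 112.9]
force: [-0.5, 0.0, -0.0]
grip_width: 0.0869
```

```bash
python3 - <<'E'
from h import *
go([.4212,-.2603,.18],60)
im,K,Rc,t=cam('wrist');np.savez('pics/w7.npz',K=K,R=Rc,t=t);cv2.imwrite('pics/w7.png',im)
s,K2,R2,t2=cam('scene');d,K3,R3,t3=cam('side');cv2.imwrite('pics/s7.png',s);cv2.imwrite('pics/d7.png',d)
f=lambda im,x,y,w,h:cv2.resize(im[y-h//2:y+h//2,x-w//2:x+w//2],(390,300),interpolation=cv2.INTER_CUBIC)
cv2.imwrite('pics/crop7.png',np.vstack([np.hstack([f(im,320,190,260,200),f(s,330,188,65,50)]),np.hstack([f(d,300,200,78,60),f(s,235,262,104,80)])]))
E
```

```text
t 10.37 pos [0.5327 0.0516 0.2079] [1.8000e+02 2.0000e-02 1.1291e+02] F [-0.5  0.  -0. ] w 0.0869
 turn [1.000e-02 2.000e-02 5.291e+01]  shift cm after turn [-32.59   5.94   2.79]  before [-24.39 -22.41   2.79]
```

View pics/crop7.png

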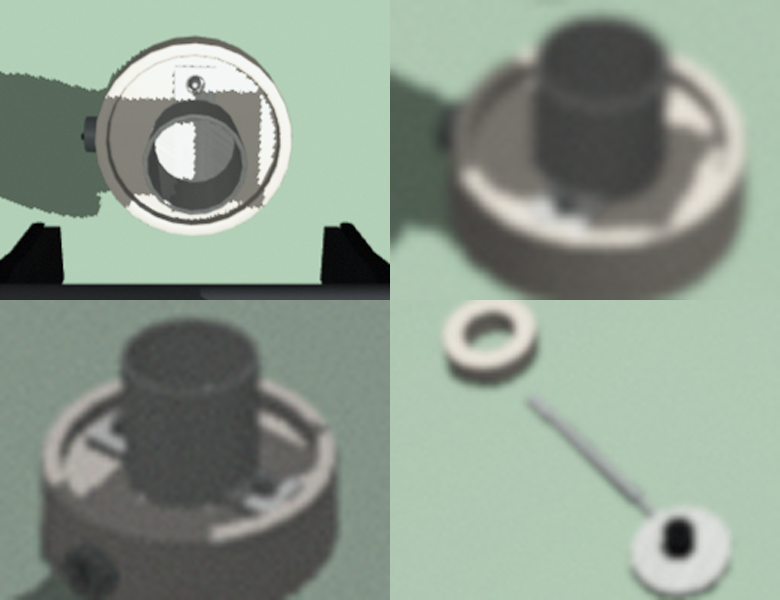

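The pot is upright and both pegs show through the foot plate, with the near peg at image (320,146) and the far one visible in the scene and side crops. The pot's mouth is centred near (320,199). The pusher tip touches the lid's edge.

```bash
python3 - <<'E'
from base import *
c=np.load('pics/w7.npz');K,Rc,t=c['K'],c['R'],c['t'];im=cv2.imread('pics/w7.png')
g=cv2.cvtColor(im,cv2.COLOR_BGR2GRAY)
np.set_printoptions(linewidth=240)
m=ray((320,198.7),K,Rc,t,.09);print(m)
for r in (.029,.026): print([proj(m+[r*np.cos(a),r*np.sin(a),0],K,Rc,t).round(1) for a in np.arange(8)*np.pi/4])
cn=proj(m,K,Rc,t)
for y in (190,199,208): print(y,g[y,282:296],g[y,344:360])
print('col',g[226:238,314:328:4].T)
from h import go
go([.4212,-.2603,.20],45)
E
```

```text
[0.53443811 0.05282756 0.09      ]
[array([352.1, 211.8]), array([353. , 185.8]), array([334.1, 166.6]), array([306.5, 166.4]), array([287.3, 185.3]), array([287.7, 211.3]), array([306.6, 229.2]), array([332.9, 229.4])]
[array([348.8, 210.4]), array([349.5, 187.1]), array([332.6, 170. ]), array([307.9, 169.8]), array([290.7, 186.7]), array([291., 210.]), array([308. , 226.1]), array([331.6, 226.3])]
190 [130 128 129 128 117 118 120 112  81  65  62 130 233 241] [120  96  72  68  66  75 104 115 116 115 127 129 129 128 129 127]
199 [129 130 125 118 122 123  96  68  63  65  63  64  65  72] [ 71  71  70  69  70  68  66  95 117 120 114 123 128 129 129 128]
208 [128 129 129 129 121 121 124 106  74  64  65  65  66  66] [ 72  69  70  69  71  78 108 119 117 120 126 127 128 127 127 127]
col [[ 74  73  73  94 117 118 175 231 242 224 131  82]
 [ 75  75  74  78 104 122 135 213 237 225 164  84]
 [ 75  76  76  90 117 127 160 225 243 225 138  80]
 [ 76  76  76 100 122 121 174 231 242 205  97  81]]
t 10.52 pos [0.5318 0.0513 0.2059] [-1.7983e+02  1.0000e-02  1.1289e+02] F [ 0.2 -0.  -1.2] w 0.0871
 turn [-0.15  0.11 67.89]  shift cm after turn [-29.86  14.21   0.59]  before [-24.4  -22.31   0.66]
```

{"op": "servo_tool", "data": {"plan": [[1,[0,0,0],[0,0,6.8]],[1,[0,0,0],[0,0,6.8]],[1,[0,0,0],[0,0,6.8]],[1,[0,0,0],[0,0,6.8]],[1,[0,0,0],[0,0,6.8]],[1,[0,0,0],[0,0,6.8]],[1,[0,0,0],[0,0,6.8]],[1,[0,0,0],[0,0,6.8]],[1,[0,0,0],[0,0,6.8]],[1,[0,0,0],[0,0,6.8]],[1,[-3.3,1.6,0],[0,0,0]],[1,[-3.3,1.6,0],[0,0,0]],[1,[-3.3,1.6,0],[0,0,0]],[1,[-3.3,1.6,0],[0,0,0]],[1,[-3.3,1.6,0],[0,0,0]],[1,[-3.3,1.6,0],[0,0,0]],[1,[-3.3,1.6,0],[0,0,0]],[1,[-3.3,1.6,0],[0,0,0]],[1,[-3.3,1.6,0],[0,0,0]],[1,[0,0,0],[0,0,0]]]}}

```text
time_s: 12.18
tool_pos: [0.3799, -0.2627, 0.1802]
tool_rot: [-178.2, 3.2, 41.9]
force: [-0.3, -0.6, 0.9]
grip_width: 0.0872
```

```bash
python3 - <<'E'
from h import *
go([.4212,-.2603,.15],45)
E
```

```text
t 12.18 pos [ 0.3799 -0.2627  0.1802] [-178.23    3.15   41.95] F [-0.3 -0.6  0.9] w 0.0872
 turn [-1.85  3.1  -3.1 ]  shift cm after turn [3.09 2.75 3.02]  before [3.39 2.67 2.76]
```

{"op": "servo_tool", "data": {"plan": [[1,[0,0,0],[-1.9,3.1,-3.1]],[1,[3.1,2.75,1],[0,0,0]],[1,[0,0,0],[0,0,0]],[1,[0,0,0],[0,0,0]],[1,[0,0,0],[0,0,0]]]}}

```text
time_s: 12.6
tool_pos: [0.412, -0.2598, 0.1619]
tool_rot: [-179.3, 0.1, 44.5]
force: [0.6, 1.2, 0.0]
grip_width: 0.0869
```

```bash
python3 - <<'E'
from base import *
go([.4212,-.2603,.05],45)
im,K,Rc,t=cam('wrist');cv2.imwrite('pics/w8.png',im);np.savez('pics/w8.npz',K=K,R=Rc,t=t)
go([.4212,-.2603,.05],45)
hs=cv2.cvtColor(im,cv2.COLOR_BGR2HSV); m=((hs[...,1]<25)&(hs[...,2]>225)).astype(np.uint8)
cs,_=cv2.findContours(m,cv2.RETR_EXTERNAL,cv2.CHAIN_APPROX_NONE)
for k in cs:
  if cv2.contourArea(k)>400:
    P=np.array([ray(p,K,Rc,t,.024)[:2] for p in k[:,0]]); (c,r)=cv2.minEnclosingCircle(P.astype(np.float32)); print(cv2.boundingRect(k),cv2.contourArea(k),c,r,circ(P,.030))
E
```

```text
t 12.60 pos [ 0.412  -0.2598  0.1619] [-1.793e+02  1.200e-01  4.455e+01] F [0.6 1.2 0. ] w 0.0869
 turn [-0.7   0.12 -0.46]  shift cm after turn [ 0.61  0.69 11.19]  before [ 0.64  0.82 11.18]
t 12.65 pos [ 0.4116 -0.2602  0.1624] [-1.7931e+02  9.0000e-02  4.4520e+01] F [-0.1 -0.2  0.2] w 0.0872
 turn [-0.69  0.09 -0.48]  shift cm after turn [ 0.67  0.69 11.24]  before [ 0.7   0.82 11.23]
(294, 153, 66, 45) 1251.5 (0.4200851321220398, -0.25849154591560364) 0.028906747698783875 (array([ 0.4176208 , -0.26069104]), np.float64(0.005272866938433151))
(484, 0, 75, 49) 1947.0 (0.620820164680481, -0.26654288172721863) 0.028104709461331367 (array([ 0.62596096, -0.26206952]), np.float64(0.0065942068603920935))
```

```bash
python3 - <<'E'
from base import *
c=np.load('pics/w8.npz');K,Rc,t=c['K'],c['R'],c['t'];im=cv2.imread('pics/w8.png')
hs=cv2.cvtColor(im,cv2.COLOR_BGR2HSV); m=((hs[...,1]<26)&(hs[...,2]>110)&(hs[...,0]<40)).astype(np.uint8)
e=proj((.4212,-.2603,.024),K,Rc,t);print(e)
m2=m[100:260,240:400]; 
cs,hh=cv2.findContours(m2,cv2.RETR_CCOMP,cv2.CHAIN_APPROX_NONE,offset=(240,100))
for k in cs:
  if cv2.contourArea(k)>200:
    P=np.array([ray(p,K,Rc,t,.024)[:2] for p in k[:,0]]);
    s=least_squares(lambda v:np.hypot(P[:,0]-v[0],P[:,1]-v[1])-v[2],[*P.mean(0),.03],loss='soft_l1',f_scale=.0005)
    print(cv2.boundingRect(k),cv2.contourArea(k),s.x,np.abs(s.fun).mean())
E
```

```text
[328.97069892 185.16750979]
(293, 152, 67, 65) 3358.0 [ 0.41986706 -0.25845726  0.02891071] 0.0002441936948699418
(307, 165, 40, 42) 1235.5 [ 0.41929708 -0.25899087  0.01756352] 0.0003661761434997093
(302, 152, 47, 16) 293.0 [ 0.42411371 -0.25462422  0.02214054] 0.002347133819434314
```

```bash
python3 - <<'E'
from h import *
go([.4197,-.2586,.06],45)
E
```

```text
t 12.65 pos [ 0.4116 -0.2602  0.1624] [-1.7931e+02  9.0000e-02  4.4520e+01] F [-0.1 -0.2  0.2] w 0.0872
 turn [-0.69  0.09 -0.48]  shift cm after turn [ 0.69  0.47 10.24]  before [ 0.71  0.58 10.23]
```

{"op": "servo_tool", "data": {"plan": [[1,[0.7,0.5,1],[-0.7,0.1,-0.5]],[1,[0,0,3],[0,0,0]],[1,[0,0,3],[0,0,0]],[1,[0,0,2],[0,0,0]],[1,[0,0,0],[0,0,0]],[1,[0,0,0],[0,0,0]]]}}

```text
time_s: 13.15
tool_pos: [0.423, -0.257, 0.0732]
tool_rot: [179.6, -0.7, 45.2]
force: [-0.1, -0.1, 0.1]
grip_width: 0.0871
```

```bash
python3 - <<'E'
from h import *
go([.4197,-.2586,.007],45)
E
```

```text
t 13.15 pos [ 0.423  -0.257   0.0732] [179.56  -0.66  45.17] F [-0.1 -0.1  0.1] w 0.0871
 turn [ 0.44 -0.66  0.16]  shift cm after turn [-0.35 -0.12  6.62]  before [-0.42 -0.18  6.62]
```

{"op": "servo_tool", "data": {"plan": [[1,[-0.35,-0.12,1],[0.4,-0.7,0.2]],[1,[0,0,2],[0,0,0]],[1,[0,0,2],[0,0,0]],[1,[0,0,0],[0,0,0]],[1,[0,0,0],[0,0,0]]]}}

```text
time_s: 13.57
tool_pos: [0.4249, -0.2599, 0.0279]
tool_rot: [179.4, -0.4, 45.0]
force: [-0.4, 0.1, -1.1]
grip_width: 0.0872
```

```bash
python3 - <<'E'
from h import *
go([.4197,-.2586,.007],45)
E
```

```text
t 13.57 pos [ 0.4249 -0.2599  0.0279] [179.45  -0.39  45.02] F [-0.4  0.1 -1.1] w 0.0872
 turn [ 0.55 -0.39  0.02]  shift cm after turn [-0.27 -0.46  2.09]  before [-0.29 -0.48  2.08]
```

{"op": "servo_tool", "data": {"plan": [[1,[-0.3,-0.5,0.7],[0.5,-0.4,0]],[1,[-0.1,-0.1,0.8],[0,0,0]],[1,[0,0,0.5],[0,0,0]],[1,[0,0,0],[0,0,0]],[1,[0,0,0],[0,0,0]]]}}

```text
time_s: 13.98
tool_pos: [0.4202, -0.2593, 0.0101]
tool_rot: [179.7, -0.2, 45.0]
force: [0.3, -0.3, 0.5]
grip_width: 0.0871
```

```bash
python3 - <<'E'
from h import *
go([.4197,-.2586,.007],45)
E
```

```text
t 13.98 pos [ 0.4202 -0.2593  0.0101] [179.69  -0.18  45.05] F [ 0.3 -0.3  0.5] w 0.0871
 turn [ 0.31 -0.18  0.05]  shift cm after turn [ 0.02 -0.09  0.31]  before [ 0.02 -0.09  0.31]
```

{"op": "servo_tool", "data": {"plan": [[1,[0,-0.08,0.3],[0.3,-0.2,0]],[1,[0,0,0],[0,0,0]],[0,[0,0,0],[0,0,0]],[0,[0,0,0],[0,0,0]],[0,[0,0,0],[0,0,0]],[0,[0,0,0],[0,0,0]],[0,[0,0,0],[0,0,0]],[0,[0,0,0],[0,0,0]]], "force": 20}}

```text
time_s: 14.65
tool_pos: [0.4205, -0.2591, 0.0077]
tool_rot: [179.9, -0.0, 45.0]
force: [0.8, 0.1, 0.5]
grip_width: 0.0594
```

```bash
python3 - <<'E'
from h import *
go([.4197,-.2586,.007],45)
E
```

```text
t 14.65 pos [ 0.4205 -0.2591  0.0077] [ 1.7994e+02 -1.0000e-02  4.5040e+01] F [0.8 0.1 0.5] w 0.0594
 turn [ 0.06 -0.01  0.04]  shift cm after turn [-0.02 -0.09  0.07]  before [-0.02 -0.09  0.07]
```

{"op": "servo_tool", "data": {"plan": [[0,[0,0,-1],[0,0,0]],[0,[0,0,-2],[0,0,0]],[0,[0,0,-3.5],[0,0,0]],[0,[0,0,-4],[0,0,0]],[0,[0,0,-4],[0,0,0]],[0,[0,0,-3],[0,0,0]],[0,[0,0,0],[0,0,0]],[0,[0,0,0],[0,0,0]]]}}

```text
time_s: 15.32
tool_pos: [0.4171, -0.26, 0.1929]
tool_rot: [-179.9, 0.2, 44.8]
force: [0.1, -0.2, -1.3]
grip_width: 0.0595
```

```bash
python3 - <<'E'
from h import *
go([.5341,.0525,.17],45)
E
```

```text
t 15.32 pos [ 0.4171 -0.26    0.1929] [-1.7987e+02  1.5000e-01  4.4750e+01] F [ 0.1 -0.2 -1.3] w 0.0595
 turn [-0.13  0.15 -0.25]  shift cm after turn [ 30.37 -13.83   2.29]  before [ 30.31 -13.95   2.25]
```

{"op": "servo_tool", "data": {"plan": [[0,[3.1,-1.45,0],[0,0,0]],[0,[3.1,-1.45,0],[0,0,0]],[0,[3.1,-1.45,0],[0,0,0]],[0,[3.1,-1.45,0],[0,0,0]],[0,[3.1,-1.45,0],[0,0,0]],[0,[3.1,-1.45,0],[0,0,0]],[0,[3.1,-1.45,0],[0,0,0]],[0,[3.1,-1.45,0],[0,0,0]],[0,[2.5,-1.0,0],[0,0,0]],[0,[0,0,0],[0,0,0]],[0,[0,0,0],[0,0,0]],[0,[0,0,0],[0,0,0]]]}}

```text
time_s: 16.32
tool_pos: [0.5193, 0.0294, 0.1805]
tool_rot: [-179.4, 1.0, 44.1]
force: [-0.3, -0.9, -0.5]
grip_width: 0.0595
```

```bash
python3 - <<'E'
from h import *
go([.5341,.0525,.14],45)
E
```

```text
t 16.32 pos [0.5193 0.0294 0.1805] [-179.39    1.01   44.06] F [-0.3 -0.9 -0.5] w 0.0595
 turn [-0.62  1.01 -0.94]  shift cm after turn [ 2.68 -0.58  4.05]  before [ 2.74 -0.58  4.  ]
```

{"op": "servo_tool", "data": {"plan": [[0,[0,0,0],[-0.6,1.0,-0.9]],[0,[2.6,-0.6,1.5],[0,0,0]],[0,[0,0,2.0],[0,0,0]],[0,[0,0,0],[0,0,0]],[0,[0,0,0],[0,0,0]],[0,[0,0,0],[0,0,0]]]}}

```text
time_s: 16.82
tool_pos: [0.5318, 0.0432, 0.1448]
tool_rot: [179.9, -0.1, 44.4]
force: [-0.4, -0.1, -0.0]
grip_width: 0.0594
```

```bash
python3 - <<'E'
from base import *
go([.5341,.0525,.115],45)
im,K,Rc,t=cam('wrist');cv2.imwrite('pics/w9.png',im);np.savez('pics/w9.npz',K=K,R=Rc,t=t)
s,K2,R2,t2=cam('scene');d,K3,R3,t3=cam('side')
go([.5341,.0525,.115],45)
f=lambda im,x,y,w,h:cv2.resize(im[y-h//2:y+h//2,x-w//2:x+w//2],(390,300),interpolation=cv2.INTER_CUBIC)
cv2.imwrite('pics/crop9.png',np.vstack([np.hstack([f(im,320,200,520,400),f(s,332,170,78,60)]),np.hstack([f(d,300,180,78,60),f(im,320,225,195,150)])]))
E
```

```text
t 16.82 pos [0.5318 0.0432 0.1448] [ 1.7989e+02 -1.2000e-01  4.4380e+01] F [-0.4 -0.1 -0. ] w 0.0594
 turn [ 0.11 -0.12 -0.62]  shift cm after turn [ 0.82 -0.5   2.98]  before [ 0.81 -0.51  2.98]
t 16.97 pos [0.5328 0.0439 0.1457] [179.84  -0.24  44.41] F [-0.  -0.  -0.1] w 0.0594
 turn [ 0.16 -0.24 -0.59]  shift cm after turn [ 0.7  -0.51  3.07]  before [ 0.68 -0.53  3.07]
```

View pics/crop9.png

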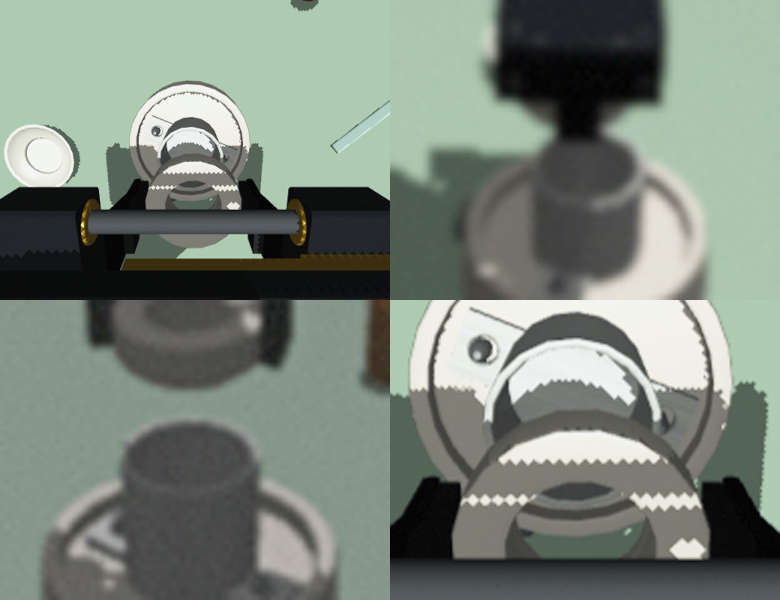

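The wrist crop shows both pegs through the foot plate, the pot rim between x=269.5 and 359.5 with its top at y=169, and the collar held level between x=253.5 and 382.5.

```bash
python3 - <<'E'
from base import *
c=np.load('pics/w9.npz');K,Rc,t=c['K'],c['R'],c['t']
P=np.array([ray(p,K,Rc,t,.09)[:2] for p in [(269.5,205),(360,207),(314,169),(290,176),(345,180)]])
print(P,circ(P,.029))
zc=.1448+.0163
for y in (245,255): print(np.mean([ray(p,K,Rc,t,zc) for p in [(253.5,y),(382.5,y)]],0), np.linalg.norm(ray((253.5,y),K,Rc,t,zc)-ray((382.5,y),K,Rc,t,zc)))
top=ray((317,205),K,Rc,t,zc);print(top)
E
```

```text
[[0.51860125 0.07515789]
 [0.55831595 0.03260846]
 [0.55537013 0.07103169]
 [0.54165181 0.07870356]
 [0.56398869 0.05218612]] (array([0.53499619, 0.05053504]), np.float64(0.00023817848363699782))
[0.54186361 0.05445773 0.1611    ] 0.057610811692193516
[0.53839659 0.05106617 0.1611    ] 0.058099636428031745
[0.55486328 0.06778283 0.1611    ]
```

{"op": "servo_tool", "data": {"plan": [[0,[0.65,-0.48,1.0],[0.2,-0.2,-0.6]],[0,[0,0,1.5],[0,0,0]],[0,[0,0,0.6],[0,0,0]],[0,[0,0,0],[0,0,0]],[0,[0,0,0],[0,0,0]]]}}

```text
time_s: 17.38
tool_pos: [0.5362, 0.054, 0.1151]
tool_rot: [180.0, -0.3, 45.1]
force: [-0.5, 0.6, 0.2]
grip_width: 0.0593
```

```bash
python3 - <<'E'
from h import *
go([.5343,.0520,.0917],45)
E
```

```text
t 17.38 pos [0.5362 0.054  0.1151] [179.98  -0.33  45.13] F [-0.5  0.6  0.2] w 0.0593
 turn [ 0.02 -0.33  0.13]  shift cm after turn [-0.27  0.01  2.34]  before [-0.29  0.01  2.34]
```

{"op": "servo_tool", "data": {"plan": [[0,[-0.3,0,0.5],[0,-0.3,0]],[0,[0,0,0.5],[0,0,0]],[0,[0,0,0.2],[0,0,0]],[0,[0,0,0],[0,0,0]],[0,[0,0,0],[0,0,0]]]}}

```text
time_s: 17.8
tool_pos: [0.5346, 0.0521, 0.1029]
tool_rot: [179.9, -0.1, 45.2]
force: [0.1, 1.0, -1.4]
grip_width: 0.0593
```

```bash
python3 - <<'E'
from h import *
go([.5343,.0520,.0917],45)
E
```

```text
t 17.80 pos [0.5346 0.0521 0.1029] [ 1.7994e+02 -6.0000e-02  4.5160e+01] F [ 0.1  1.  -1.4] w 0.0593
 turn [ 0.06 -0.06  0.16]  shift cm after turn [-0.02 -0.02  1.12]  before [-0.03 -0.02  1.12]
```

Aligned; lowering slowly.

{"op": "servo_tool", "data": {"plan": [[0,[0,0,0.3],[0,0,0]],[0,[0,0,0.3],[0,0,0]],[0,[0,0,0.3],[0,0,0]],[0,[0,0,0.1],[0,0,0]],[0,[0,0,0],[0,0,0]]]}}

```text
time_s: 18.22
tool_pos: [0.535, 0.0521, 0.0924]
tool_rot: [179.9, -0.1, 45.1]
force: [-0.3, -0.3, -0.6]
grip_width: 0.0595
```

```bash
python3 - <<'E'
from h import *
go([.5343,.0520,.0917],45)
E
```

```text
t 18.22 pos [0.535  0.0521 0.0924] [ 1.7991e+02 -1.2000e-01  4.5150e+01] F [-0.3 -0.3 -0.6] w 0.0595
 turn [ 0.09 -0.12  0.15]  shift cm after turn [-0.06 -0.05  0.07]  before [-0.06 -0.05  0.07]
```

{"op": "servo_tool", "data": {"plan": [[0,[-0.05,-0.05,0.1],[0,0,0]],[0,[0,0,0.05],[0,0,0]],[0,[0,0,0],[0,0,0]]]}}

```text
time_s: 18.47
tool_pos: [0.5349, 0.0521, 0.0919]
tool_rot: [179.9, -0.2, 45.1]
force: [-0.1, -0.2, -1.3]
grip_width: 0.0594
```

{"op": "servo_tool", "data": {"plan": [[1,[0,0,0],[0,0,0]],[1,[0,0,0],[0,0,0]],[1,[0,0,0],[0,0,0]],[1,[0,0,0],[0,0,0]],[1,[0,0,0],[0,0,0]],[1,[0,0,-2],[0,0,0]],[1,[0,0,-4],[0,0,0]],[1,[0,0,-4],[0,0,0]],[1,[0,0,0],[0,0,0]],[1,[0,0,0],[0,0,0]]]}}

```text
time_s: 19.3
tool_pos: [0.5326, 0.0518, 0.1933]
tool_rot: [-180.0, 0.1, 45.1]
force: [-0.1, 0.5, -2.5]
grip_width: 0.087
```

```bash
python3 - <<'E'
from base import *
go([.629,-.27,.20],68)
im,K,Rc,t=cam('wrist');cv2.imwrite('pics/w10.png',im);np.savez('pics/w10.npz',K=K,R=Rc,t=t)
s,K2,R2,t2=cam('scene');d,K3,R3,t3=cam('side');cv2.imwrite('pics/s10.png',s);cv2.imwrite('pics/d10.png',d)
hs=cv2.cvtColor(im,cv2.COLOR_BGR2HSV); print(proj((.5343,.0521,.108),K,Rc,t))
m=((hs[...,1]<26)&(hs[...,2]>90)).astype(np.uint8)
cs,hh=cv2.findContours(m,cv2.RETR_CCOMP,cv2.CHAIN_APPROX_NONE)
for k in cs:
  if cv2.contourArea(k)>300: 
    P=np.array([ray(p,K,Rc,t,.108)[:2] for p in k[:,0]]); s_=least_squares(lambda v:np.hypot(P[:,0]-v[0],P[:,1]-v[1])-v[2],[*P.mean(0),.03],loss='soft_l1',f_scale=.0005); print(cv2.boundingRect(k),cv2.contourArea(k),s_.x,np.abs(s_.fun).mean())
E
```

```text
t 19.30 pos [0.5326 0.0518 0.1933] [-1.7999e+02  1.1000e-01  4.5130e+01] F [-0.1  0.5 -2.5] w 0.0870
 turn [ -0.03   0.1  -22.87]  shift cm after turn [-26.23  20.99  -0.67]  before [-16.01  29.53  -0.64]
[320.78133646 207.97912032]
(106, 160, 80, 78) 4713.0 [0.44816376 0.14673911 0.02880699] 0.00019550157247440818
(252, 113, 137, 138) 14531.5 [0.54540883 0.06442826 0.04958854] 0.0005736328147543215
(296, 199, 49, 32) 834.5 [0.53299867 0.05186186 0.01626339] 0.0031339623219165122
(292, 154, 61, 28) 634.5 [0.547081   0.0645176  0.02089503] 0.0027779772940821337
```

```bash
python3 - <<'E'
from h import *
go([.629,-.27,.19],90)
E
```

```text
t 19.45 pos [0.5319 0.0515 0.1917] [-179.94    0.24   45.12] F [0.3 0.7 0. ] w 0.0868
 turn [ -0.15   0.21 -44.88]  shift cm after turn [-32.15   9.71   0.17]  before [-15.93  29.57   0.21]
```

{"op": "servo_tool", "data": {"plan": [[1,[0,0,-0.3],[0,0,-6.4]],[1,[0,0,0],[0,0,-6.4]],[1,[0,0,0],[0,0,-6.4]],[1,[0,0,0],[0,0,-6.4]],[1,[0,0,0],[0,0,-6.4]],[1,[0,0,0],[0,0,-6.4]],[1,[0,0,0],[0,0,-6.4]],[1,[-3.2,0.97,0],[0,0,0]],[1,[-3.2,0.97,0],[0,0,0]],[1,[-3.2,0.97,0],[0,0,0]],[1,[-3.2,0.97,0],[0,0,0]],[1,[-3.2,0.97,0],[0,0,0]],[1,[-3.2,0.97,0],[0,0,0]],[1,[-3.2,0.97,0],[0,0,0]],[1,[-3.2,0.97,0],[0,0,0]],[1,[-3.0,0.9,0],[0,0,0]],[1,[0,0,0],[0,0,0]],[1,[0,0,0],[0,0,0]],[1,[0,0,0],[0,0,0]]]}}

```text
time_s: 21.03
tool_pos: [0.6162, -0.2395, 0.1569]
tool_rot: [-176.5, 0.3, 92.7]
force: [-0.5, 0.1, -0.3]
grip_width: 0.0868
```

```bash
python3 - <<'E'
from base import *
go([.629,-.27,.10],90)
im,K,Rc,t=cam('wrist');cv2.imwrite('pics/w11.png',im);np.savez('pics/w11.npz',K=K,R=Rc,t=t)
s,K2,R2,t2=cam('scene');d,K3,R3,t3=cam('side');cv2.imwrite('pics/s11.png',s);cv2.imwrite('pics/d11.png',d)
go([.629,-.27,.10],90)
p=proj((.629,-.27,.02),K,Rc,t).astype(int);print(p)
f=lambda im,x,y,w,h:cv2.resize(im[y-h//2:y+h//2,x-w//2:x+w//2],(390,300),interpolation=cv2.INTER_CUBIC)
cv2.imwrite('pics/crop11.png',np.vstack([np.hstack([f(im,320,200,520,400),f(s,332,175,78,60)]),np.hstack([f(d,300,190,78,60),f(d,442,290,78,60)])]))
E
```

```text
t 21.03 pos [ 0.6162 -0.2395  0.1569] [-176.53    0.31   92.68] F [-0.5  0.1 -0.3] w 0.0868
 turn [-3.46  0.39  2.67]  shift cm after turn [-3.05  1.28  5.69]  before [-3.08  1.48  5.63]
t 21.18 pos [ 0.6172 -0.237   0.1579] [-176.64    0.22   92.88] F [0.9 0.5 0.6] w 0.0871
 turn [-3.35  0.31  2.87]  shift cm after turn [-3.3   1.18  5.79]  before [-3.34  1.35  5.74]
[340 226]
```

View pics/crop11.png

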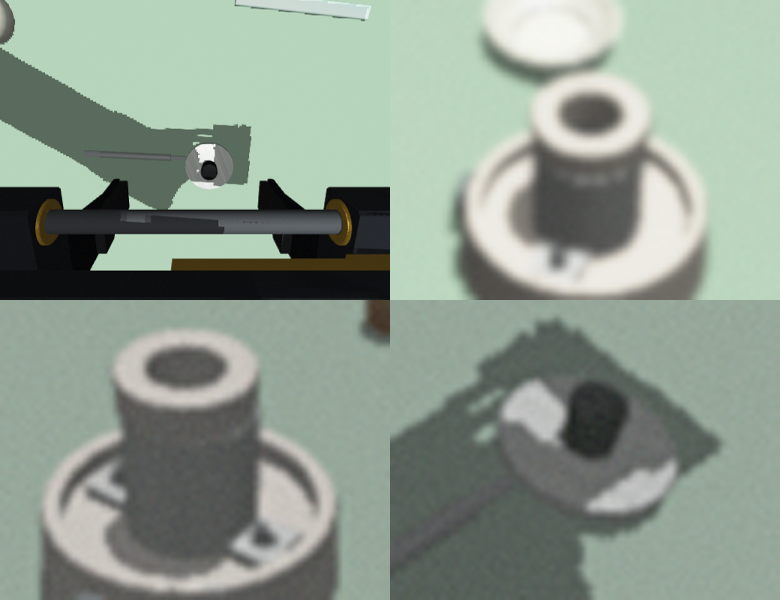

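The collar sits squarely on the pot's rim in both views. The lid's disc is centred at wrist pixel (339,220) and its knob at (339,227); the lid leans slightly on the pusher's end.

```bash
python3 - <<'E'
from base import *
for nm in ('w11',):
    c=np.load(f'pics/{nm}.npz');K,Rc,t=c['K'],c['R'],c['t'];im=cv2.imread(f'pics/{nm}.png')
    hs=cv2.cvtColor(im,cv2.COLOR_BGR2HSV)
    sub=hs[180:260,295:385]
    k=(sub[...,2]<60).astype(np.uint8); ct=max(cv2.findContours(k,cv2.RETR_EXTERNAL,cv2.CHAIN_APPROX_NONE,offset=(295,180))[0],key=cv2.contourArea)
    print('knob',cv2.boundingRect(ct),cv2.contourArea(ct))
    x,y,w,h=cv2.boundingRect(ct); b=y+h-1; top=(x+w/2-.5,b-w/2+.5); print('top px',top,ray(top,K,Rc,t,.032), 'mid',ray((x+w/2-.5,y+h/2-.5),K,Rc,t,.022))
    for yy in (215,220,226,231): print(yy, np.nonzero(hs[yy,320:360,2]<60)[0][[0,-1]]+320)
    d=((sub[...,1]<28)|(sub[...,2]<60)).astype(np.uint8); ct=max(cv2.findContours(d,cv2.RETR_EXTERNAL,cv2.CHAIN_APPROX_NONE,offset=(295,180))[0],key=cv2.contourArea)
    P=np.array([ray(p,K,Rc,t,.012)[:2] for p in ct[:,0]]);print('disc',cv2.boundingRect(ct),circ(P,.030))
    print('pred disc->knobtop if upright',proj([*circ(P,.03)[0],.032],K,Rc,t))
E
```

```text
knob (328, 214, 22, 26) 421.5
top px (338.5, 228.5) [ 0.62755529 -0.26763908  0.032     ] mid [ 0.62760968 -0.26945928  0.022     ]
215 [334 342]
220 [330 347]
226 [328 349]
231 [328 349]
disc (295, 190, 77, 63) (array([ 0.62696665, -0.26830912]), np.float64(0.0012739703855871116))
pred disc->knobtop if upright [337.77074147 229.182238  ]
```

{"op": "servo_tool", "data": {"plan": [[0.7,[0,0,0],[-3.3,0.3,2.8]],[0.7,[-3.0,1.0,1.0],[0,0,0]],[0.7,[0,0,2.5],[0,0,0]],[0.7,[0,0,2],[0,0,0]],[0.7,[0,0,0],[0,0,0]],[0.7,[0,0,0],[0,0,0]]]}}

```text
time_s: 21.68
tool_pos: [0.6282, -0.2548, 0.1023]
tool_rot: [179.8, -0.5, 90.7]
force: [0.7, -0.3, 0.8]
grip_width: 0.0623
```

```bash
python3 - <<'E'
from h import *
go([.6275,-.268,.06],90)
E
```

```text
t 21.68 pos [ 0.6282 -0.2548  0.1023] [179.76  -0.53  90.7 ] F [ 0.7 -0.3  0.8] w 0.0623
 turn [ 0.24 -0.53  0.7 ]  shift cm after turn [-1.32 -0.07  4.23]  before [-1.36 -0.1   4.21]
```

{"op": "servo_tool", "data": {"plan": [[0.6,[-1.35,-0.05,1.0],[0.2,-0.5,0.7]],[0.6,[0,0,2.0],[0,0,0]],[0.6,[0,0,1.0],[0,0,0]],[0.6,[0,0,0],[0,0,0]],[0.6,[0,0,0],[0,0,0]]]}}

```text
time_s: 22.1
tool_pos: [0.6322, -0.2679, 0.0656]
tool_rot: [179.5, 0.1, 90.2]
force: [-0.4, -0.4, -0.2]
grip_width: 0.0524
```

```bash
python3 - <<'E'
from base import *
go([.6275,-.268,.017],90)
im,K,Rc,t=cam('wrist');cv2.imwrite('pics/w12.png',im)
hs=cv2.cvtColor(im,cv2.COLOR_BGR2HSV)
e=proj((.6275,-.268,.032),K,Rc,t);print(e)
for yy in (205,210,215,220,225,230): print(yy, ''.join('#' if v<60 else '.' for v in hs[yy,270:370,2]))
E
```

```text
t 22.10 pos [ 0.6322 -0.2679  0.0656] [1.7953e+02 1.3000e-01 9.0230e+01] F [-0.4 -0.4 -0.2] w 0.0524
 turn [0.47 0.13 0.23]  shift cm after turn [-0.01 -0.47  4.86]  before [ 0.01 -0.51  4.86]
[309.65290847 236.71717592]
205 ....................................................................................................
210 ....................................................................................................
215 .......................................####.........................................................
220 ..............................#####################.................................................
225 ............................##########################..............................................
230 ..........................#############################.............................................
```

{"op": "servo_tool", "data": {"plan": [[0.6,[0,-0.5,0.8],[0.5,0.1,0.2]],[0.6,[0,-0.1,1.0],[0,0,0]],[0.6,[0,0,1.0],[0,0,0]],[0.6,[0,0,0],[0,0,0]],[0.6,[0,0,0],[0,0,0]]]}}

```text
time_s: 22.57
tool_pos: [0.6272, -0.2689, 0.0376]
tool_rot: [179.9, 0.1, 90.0]
force: [0.5, 0.2, 0.2]
grip_width: 0.0523
```

```bash
python3 - <<'E'
from base import *
go([.6275,-.268,.017],90)
E
```

```text
t 22.57 pos [ 0.6272 -0.2689  0.0376] [1.7985e+02 1.0000e-01 9.0010e+01] F [0.5 0.2 0.2] w 0.0523
 turn [0.15 0.1  0.01]  shift cm after turn [0.09 0.03 2.06]  before [0.09 0.03 2.06]
```

{"op": "servo_tool", "data": {"plan": [[0.6,[0.09,0,0.7],[0,0,0]],[0.6,[0,-0.1,0.7],[0,0,0]],[0.6,[0,0,0.4],[0,0,0]],[0.6,[0,0,0],[0,0,0]],[0.6,[0,0,0],[0,0,0]]]}}

```text
time_s: 22.98
tool_pos: [0.626, -0.2677, 0.0173]
tool_rot: [179.9, 0.1, 90.0]
force: [-0.1, 0.2, -0.2]
grip_width: 0.0524
```

```bash
python3 - <<'E'
from base import *
go([.6275,-.268,.017],90)
E
```

```text
t 22.98 pos [ 0.626  -0.2677  0.0173] [1.7989e+02 9.0000e-02 9.0020e+01] F [-0.1  0.2 -0.2] w 0.0524
 turn [0.11 0.09 0.02]  shift cm after turn [-0.03  0.15  0.03]  before [-0.03  0.15  0.03]
```

{"op": "servo_tool", "data": {"plan": [[0.6,[0,0.15,0],[0,0,0]],[0.6,[0,0,0],[0,0,0]],[0,[0,0,0],[0,0,0]],[0,[0,0,0],[0,0,0]],[0,[0,0,0],[0,0,0]],[0,[0,0,0],[0,0,0]],[0,[0,0,0],[0,0,0]],[0,[0,0,0],[0,0,0]],[0,[0,0,0],[0,0,0]]], "force": 20}}

```text
time_s: 23.73
tool_pos: [0.6286, -0.2681, 0.0187]
tool_rot: [179.8, 0.1, 90.0]
force: [0.4, 0.5, -0.3]
grip_width: 0.018
```

{"op": "servo_tool", "data": {"plan": [[0,[0,0,-0.5],[0,0,0]],[0,[0,0,-1],[0,0,0]],[0,[0,0,-2],[0,0,0]],[0,[0,0,-3.5],[0,0,0]],[0,[0,0,-4],[0,0,0]],[0,[0,0,-4],[0,0,0]],[0,[0,0,-2],[0,0,0]],[0,[0,0,0],[0,0,0]],[0,[0,0,0],[0,0,0]]]}}

```text
time_s: 24.48
tool_pos: [0.6257, -0.2675, 0.199]
tool_rot: [180.0, 0.1, 89.9]
force: [-0.2, -0.3, -2.2]
grip_width: 0.0188
```

```bash
python3 - <<'E'
from base import *
go([.5345,.052,.19],90)
im,K,Rc,t=cam('wrist');cv2.imwrite('pics/w13.png',im);np.savez('pics/w13.npz',K=K,R=Rc,t=t)
s=cam('scene')[0];cv2.imwrite('pics/s13.png',s);d=cam('side')[0];cv2.imwrite('pics/d13.png',d)
hs=cv2.cvtColor(im,cv2.COLOR_BGR2HSV)
for yy in range(215,300,8): print(yy, ''.join('#' if v[2]<60 else ('o' if v[1]<28 else '.') for v in hs[yy,230:410:2]))
E
```

```text
t 24.48 pos [ 0.6257 -0.2675  0.199 ] [1.7998e+02 8.0000e-02 8.9930e+01] F [-0.2 -0.3 -2.2] w 0.0188
 turn [ 0.02  0.08 -0.07]  shift cm after turn [31.95 -9.12  0.9 ]  before [31.94 -9.16  0.85]
215 ........................oooooooooooooooooooooooooooooooooooooooo..........................
223 .....................oooooooooooooooooooooooooooooooooooooooooooooo.......................
231 ..................oooooooooooooooooooooooooooooooooooooooooooooooooooo....................
239 .................ooooooooo####ooooooooooooooooooooooooooooo####oooooooo...................
247 ................ooooooooo##########ooo############oooo##########oooooooo..................
255 ###################ooooo###########o################oo###########ooooo####################
263 ###################oo###############################################oo####################
271 ###############.....#################################################....#################
279 ##############....#####################################################...################
287 ##############...o...o.o....o.............o.o.o.oo...o......o.......o##...################
295 ##############...oooooooooo.o.oo.ooo.ooooooooooooo..o.....oo.ooooooooo##...###############
```

```bash
python3 - <<'E'
from base import *
c=np.load('pics/w13.npz');K,Rc,t=c['K'],c['R'],c['t'];im=cv2.imread('pics/w13.png')
hs=cv2.cvtColor(im,cv2.COLOR_BGR2HSV)
L=[];Rr=[]
for y in range(196,250,4):
    x=np.nonzero(hs[y,240:400,1]<28)[0]
    if len(x)>3: L.append((x[0]+239.5,y));Rr.append((x[-1]+240.5,y))
z=.199-.0067
P=np.array([ray(p,K,Rc,t,z)[:2] for p in L+Rr]); print(L[0],Rr[0]);print(circ(P,.03))
s=least_squares(lambda v:np.hypot(P[:,0]-v[0],P[:,1]-v[1])-v[2],[*P.mean(0),.03]);print(s.x)
for dz in (-.004,.004):
    a=[np.mean([ray(p,K,Rc,t,z+dz)[:2] for p in L],0)]
# scene/side: disc in hand level? fit ellipse of lid in side image
d=cv2.imread('pics/d13.png');dc=np.load('pics/side0.npz')
print(proj((.6257,-.2675,.19),dc['K'],dc['R'],dc['t']))
x,y=proj((.6257,-.2675,.19),dc['K'],dc['R'],dc['t']).astype(int)
e=cv2.resize(d[y-25:y+25,x-32:x+33],(390,300),interpolation=cv2.INTER_CUBIC);sc=cv2.imread('pics/s13.png');k=np.load('pics/scene0.npz')
x,y=proj((.6257,-.2675,.19),k['K'],k['R'],k['t']).astype(int);print(x,y)
x0,y0=max(x-39,0),max(y-30,0)
cv2.imwrite('pics/crop13.png',np.hstack([e,cv2.resize(sc[y0:y0+60,x0:x0+78],(390,300),interpolation=cv2.INTER_CUBIC)]))
E
```

```text
(np.float64(295.5), 204) (np.float64(337.5), 204)
(array([ 0.62518696, -0.26799023]), np.float64(0.0003293591212853127))
[ 0.62517623 -0.26681725  0.02922805]
[466.1940322  204.54386744]
252 237
```

{"op": "servo_tool", "data": {"plan": [[0,[3.1,-0.9,0],[0,0,0]],[0,[3.1,-0.9,0],[0,0,0]],[0,[3.1,-0.9,0],[0,0,0]],[0,[3.1,-0.9,0],[0,0,0]],[0,[3.1,-0.9,0],[0,0,0]],[0,[3.1,-0.9,0],[0,0,0]],[0,[3.1,-0.9,0],[0,0,0]],[0,[3.1,-0.9,0],[0,0,0]],[0,[2.5,-0.8,0],[0,0,0]],[0,[0,0,0],[0,0,0]],[0,[0,0,0],[0,0,0]],[0,[0,0,0],[0,0,0]]]}}

```text
time_s: 25.63
tool_pos: [0.5248, 0.0197, 0.1691]
tool_rot: [-177.1, 0.4, 90.0]
force: [-0.1, 0.8, -1.0]
grip_width: 0.0184
```

```bash
python3 - <<'E'
from base import *
go([.5347,.052,.16],90)
E
```

```text
t 25.63 pos [0.5248 0.0197 0.1691] [-177.13    0.42   89.96] F [-0.1  0.8 -1. ] w 0.0184
 turn [-2.87  0.42 -0.05]  shift cm after turn [3.23 0.99 0.91]  before [3.24 1.03 0.84]
```

{"op": "servo_tool", "data": {"plan": [[0,[1.5,0.5,0.3],[-2.9,0.4,0]],[0,[1.3,0.4,0.3],[0,0,0]],[0,[0,0,0],[0,0,0]],[0,[0,0,0],[0,0,0]],[0,[0,0,0],[0,0,0]]]}}

```text
time_s: 26.05
tool_pos: [0.5336, 0.0425, 0.1591]
tool_rot: [-179.7, 0.3, 89.5]
force: [0.2, 0.1, -0.4]
grip_width: 0.0181
```

```bash
python3 - <<'E'
from base import *
go([.5347,.052,.14],90)
E
```

```text
t 26.05 pos [0.5336 0.0425 0.1591] [-179.69    0.34   89.52] F [ 0.2  0.1 -0.4] w 0.0181
 turn [-0.31  0.34 -0.48]  shift cm after turn [0.95 0.11 1.91]  before [0.96 0.12 1.91]
```

{"op": "servo_tool", "data": {"plan": [[0,[0.9,0.1,0.5],[-0.3,0.3,-0.5]],[0,[0,0,0.8],[0,0,0]],[0,[0,0,0.4],[0,0,0]],[0,[0,0,0],[0,0,0]],[0,[0,0,0],[0,0,0]]]}}

```text
time_s: 26.47
tool_pos: [0.5353, 0.0489, 0.1399]
tool_rot: [-179.9, 0.1, 89.8]
force: [-0.1, -0.3, -1.3]
grip_width: 0.0184
```

```bash
python3 - <<'E'
from base import *
go([.5347,.052,.1207],90)
im,K,Rc,t=cam('wrist');cv2.imwrite('pics/w14.png',im)
np.savez('pics/w14.npz',K=K,R=Rc,t=t)
E
```

```text
t 26.47 pos [0.5353 0.0489 0.1399] [-1.7993e+02  1.4000e-01  8.9820e+01] F [-0.1 -0.3 -1.3] w 0.0184
 turn [-0.07  0.14 -0.18]  shift cm after turn [ 0.31 -0.06  1.92]  before [ 0.31 -0.06  1.92]
```

{"op": "servo_tool", "data": {"plan": [[0,[0.3,-0.05,0.2],[0,0,0]],[0,[0,0,0.5],[0,0,0]],[0,[0,0,0.2],[0,0,0]],[0,[0,0,0],[0,0,0]],[0,[0,0,0],[0,0,0]]]}}

```text
time_s: 26.93
tool_pos: [0.5349, 0.0522, 0.1304]
tool_rot: [-180.0, 0.1, 89.8]
force: [0.8, -0.4, -0.5]
grip_width: 0.0185
```

```bash
python3 - <<'E'
from base import *
go([.5347,.052,.1207],90)
E
```

```text
t 26.93 pos [0.5349 0.0522 0.1304] [-1.7997e+02  1.2000e-01  8.9810e+01] F [ 0.8 -0.4 -0.5] w 0.0185
 turn [-0.03  0.12 -0.19]  shift cm after turn [-0.02 -0.02  0.97]  before [-0.02 -0.02  0.97]
```

{"op": "servo_tool", "data": {"plan": [[0,[0,0,0.3],[0,0,0]],[0,[0,0,0.3],[0,0,0]],[0,[0,0,0.2],[0,0,0]],[0,[0,0,0],[0,0,0]],[0,[0,0,0],[0,0,0]]]}}

```text
time_s: 27.35
tool_pos: [0.535, 0.0521, 0.1218]
tool_rot: [-180.0, 0.1, 89.8]
force: [0.3, 0.3, -0.4]
grip_width: 0.0185
```

```bash
python3 - <<'E'
from base import *
go([.5347,.052,.1207],90)
E
```

```text
t 27.35 pos [0.535  0.0521 0.1218] [-1.7999e+02  1.1000e-01  8.9820e+01] F [ 0.3  0.3 -0.4] w 0.0185
 turn [-0.01  0.11 -0.18]  shift cm after turn [-0.01 -0.03  0.11]  before [-0.01 -0.03  0.11]
```

{"op": "servo_tool", "data": {"plan": [[0,[0,0,0.12],[0,0,0]],[0,[0,0,0.05],[0,0,0]],[0,[0,0,0],[0,0,0]]]}}

```text
time_s: 27.6
tool_pos: [0.5356, 0.0522, 0.1208]
tool_rot: [179.9, 0.1, 89.8]
force: [-0.6, 0.1, -1.0]
grip_width: 0.0186
```

{"op": "servo_tool", "data": {"plan": [[0.6,[0,0,0],[0,0,0]],[0.6,[0,0,0],[0,0,0]],[0.6,[0,0,0],[0,0,0]],[0.6,[0,0,0],[0,0,0]],[0.6,[0,0,-1],[0,0,0]],[0.6,[0,0,-3],[0,0,0]],[0.6,[0,0,-4],[0,0,0]],[0.6,[0,0,-4],[0,0,0]],[0.6,[0,0,0],[0,0,0]],[0.6,[0,0,0],[0,0,0]]]}}

```text
time_s: 28.43
tool_pos: [0.5343, 0.0518, 0.2478]
tool_rot: [-179.9, 0.2, 89.8]
force: [0.0, 0.4, -0.7]
grip_width: 0.052
```

```bash
python3 - <<'E'
from base import *
go([.5347,.052,.22],90)
im,K,Rc,t=cam('wrist');s=cam('scene')[0];d=cam('side')[0];cv2.imwrite('pics/w15.png',im);cv2.imwrite('pics/s15.png',s);cv2.imwrite('pics/d15.png',d)
f=lambda im,x,y,w,h:cv2.resize(im[y-h//2:y+h//2,x-w//2:x+w//2],(390,300),interpolation=cv2.INTER_CUBIC)
cv2.imwrite('pics/crop15.png',np.vstack([np.hstack([f(s,330,170,91,70),f(d,300,180,91,70)]),np.hstack([f(s,300,210,390,300),f(im,320,200,390,300)])]))
E
```

```text
t 28.43 pos [0.5343 0.0518 0.2478] [-1.7994e+02  1.6000e-01  8.9760e+01] F [ 0.   0.4 -0.7] w 0.0520
 turn [-0.06  0.16 -0.24]  shift cm after turn [0.02 0.04 2.78]  before [0.03 0.04 2.78]
```

View pics/crop15.png

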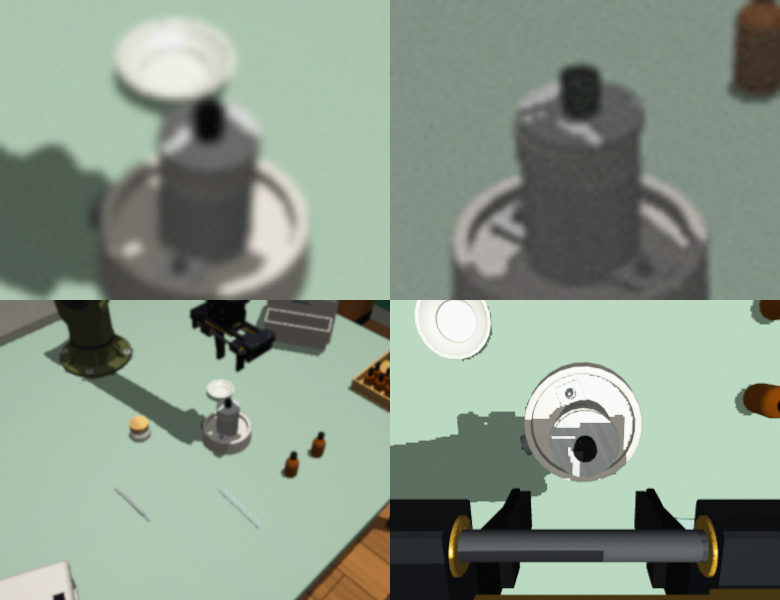

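The final view shows the stack square and upright, with pot, collar and lid coaxial and both pegs through the foot plate. The bystanders are where they were.

```bash
python3 -c "
from cell import env
print(env.sign_off())"
```

```text
the job is handed in; nothing more can be done
None
```

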